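Clear the mould track and load it past the catch

TASK

The T-slot of the mould track is clogged with cedar offcuts: take the slot scraper from its rest and drive every offcut along the slot and out of its open end into the tray there, then put the scraper back in its rest. Then load every mould that stands on the bench: drop its T-foot into the wide window at the closed end of the track and slide it along under the hinged catch until the catch drops behind it, so that all moulds end on the track behind the fallen catch. Leave the glass dish, the paste pot and the tin as they are.

Things in the scene. Friction and masses are not known exactly. Their poses are not given: they have to be found in the camera images.
- track: mould track, fixed: wooden base 445 x 164 x 45 mm, on it a T-slot profile 100 wide, top at z = 67. Origin: middle of the underside; x in the loading direction, from the closed end (-222) to the open end (+222); y to the left of x. Slot at y = 0: floor z = 45, undercut 36 wide up to z = 60, mouth 18 wide between 7 mm lips. A seated mould has its origin at z = 49
- window (a point): middle of the drop-in window at the closed end, in the plane of the track's top; on the track at x = -173 mm, z = 67; axes as the track. The lips are missing here over 86 mm of length and 36 mm of width, so that a T-foot or the scraper's blade goes in from above; beyond it the foot runs under the lips with 4 mm of play in height
- slot_end (a point): middle of the slot's floor at its open end (track x = 222, z = 45 mm); axes as the track. Beyond it (+x, from 2 to 122 mm) a low sheet tray stands on the bench, 114 x 114 mm inside, rim 34 mm high, to catch the offcuts
- stop (a point): middle between the two stop lugs (track x = 180, z = 67 mm); axes as the track. The lugs stand at y = +-(53 to 67), 14 mm long, 16 mm above the track's top, and stop the first mould with its origin 36 mm before this point; the next moulds stop against it. The slot runs on between them to the open end
- catch (a joint): hinged gravity catch, a 10 mm wide steel bar at the track's y = 57 (pivot x = -125, z = 101 mm; it slopes down along +x to its nose), on a bracket out to y = 82, all below z = 125. Angle in rad: 0 = down, grows as the nose lifts; about 0.33 while the ledge of a mould is under it, free to 0.9. Falls by its own weight
- catch_nose (a point): nose of the catch when down (track x = -54, y = 57, z = 63 mm); does not move with it. A mould slid along +x lifts the catch with the front edge of its base plate; the catch drops once the mould's origin is 43 mm beyond this point, and then does not let the mould back. There is room for three moulds between nose and stop
- mould_1: closed wooden cigar mould, 72 mm along its x, 130 along y, 83 high, about 0.45 kg; may be absent. Origin: middle of the underside. From below: T-foot and side runners (z 0 to 18; see mould_2), base plate 72 x 130 (z 18 to 36), cover 72 x 92 (z 36 to 52; so the plate has a 19 mm ledge at either end of its width), lifting rib 24 mm thick in x, 86 long in y (z 52 to 83), gripped across the 24
- mould_2: a mould just like mould_1; may be absent. T-foot under each mould: foot 54 mm (x) by 26 (y), z 0 to 7; stem 54 by 10, z 7 to 18. Runners 10 mm wide at y = +-60, z 0 to 18: it stands level on the bench, and on the track the runners hang outside the profile. Either end may lead
- mould_3: a third mould just like mould_1, same frame and sizes; may be absent
- scraper: slot scraper, 0.32 kg. Origin: middle of the blade's underside, x along blade and handle. Steel blade 50 x 12 mm (z 0 to 20), foot plate 60 x 84 (z 20 to 34), wooden handle 62 long, 22 thick in y (z 34 to 80), gripped across y. In its rest its origin is at z = 10; in the slot, foot plate on the track's top, at z = 47. It passes the catch and the stop lugs
- scraper_rest: wooden rest fixed on the bench, 96 x 66 x 30 mm, with an open slot 18 mm wide along its x through its middle, z 5 to 30, into which the scraper's blade goes; origin: centre of the underside
- scrap_1: cedar offcut 40 x 26 x 10 mm lodged under the lips of the T-slot, wider than the slot's mouth, so that it cannot be lifted out; it slides along the slot. May be absent. Origin: centre of its underside, x along its 40 mm
- scrap_2: another such offcut, same size; may be absent
- scrap_3: a third such offcut, same size; may be absent
- glass_dish: fluted glass dish, 95 mm wide, 32 mm high, behind the track: a bystander
- paste_pot: grey paste pot, 62 mm wide, 49 mm high, at the back of the bench: a bystander
- snuff_tin: flat tin 63 x 89 x 29 mm at the bench's front right: a bystander
Mind the look-alikes: they are no part of the job. Several things have the shape of the scraper; the one meant has the colours described above.

How it is judged:
By the outcome, as a careful person would: the job done as asked, in the order asked, and still so for the second after the job is handed in, with the robot touching nothing.
Of mould_1, mould_2, mould_3 only 2 to 3 are there at a start; the rules pass over those that are not, and their reading is None.
Of scrap_1, scrap_2, scrap_3 only 1 to 3 are there at a start; the rules pass over those that are not, and their reading is None.
At some moment in a run one of mould_1, mould_2, mould_3 may be knocked a few centimetres aside while the robot is not near it.
Once in a run the grip may slacken for a moment while it holds something.
It also fails if it takes over 208 s, if anything falls off the work surface, if the arm or the gripper's body presses on something with over 40 N, if the wrist force passes 120 N, or if a joint passes its speed limit or range.

ROBOT

A 6-joint arm with a two-finger parallel gripper is mounted at the origin on a cart in front of the work surface, level with it; the furniture and walls round the work are solid. World frame = base frame: x ahead of the robot, y to its left, z up, the work surface at z = 0. Lengths are in mm, angles in rad, forces in N, time in s.
With the tool pointing down it reaches from about 375 to 975 mm from the base axis. Payload 3.8 kg.
Tool frame: the origin (TCP) lies between the finger pads; the fingertips stand 22 mm ahead of it and the grasp point (between the pads) lies 3 mm ahead of it; z points along the fingers, y is the line along which they close (so a half turn about z gives the same grasp; the last joint's range is limited). The gripper opens to 85 mm and grips with 20 to 120 N. Pads are 22 mm wide; open, the fingers measure 114 mm over their backs; the gripper's body (76 mm by 85 mm) begins 54 mm behind the grasp point. The pads swing forward as they close: fully open they stand 13 mm farther back than shut.
Start: joints at [1.118, 0.264, 1.604, -0, 1.274, -0.037], TCP at [272.645, 617.481, 253.28] pointing down, gripper open.
Joint ranges: [-2.63, 2.63], [-0.94, 2.18], [0.31, 2.57], [-1.31, 4.45], [0, 2.66], [-2.55, 2.55]. Speed limits (rad/s): [2.57, 2.57, 3.14, 3.14, 3.14, 3.14].

INTERFACE

Orientations are given as a unit quaternion [w, x, y, z].
In Python, from plant import r gives the robot as it stands.
- The arm moves only by the tool send_rows, never from a script. Its argument "increments" is a list of rows, each an object of numbers: "tx", "ty", "tz": the shift along the world's x, y, z in m; "ax", "ay", "az": the turn, a rotation vector about the world's x, y, z in rad; "jaw": the closure in counts, from 0 (fully open) to 255 (shut). A call has 1 to 10 rows; each row is the pose to reach, as a shift and turn from the pose commanded when the call began; what a row does not reach only later rows make up. A row lasts 1/10 s, in which the tool goes at most 50 mm and 8.59 degrees, less where a joint would pass 70% of its speed; a pose out of reach is approached as far as the arm can. A call with a gripper value outside its range is refused whole. The fingers move at their own pace and stop on an object; the grip force is fixed at half the most. Time passes only in rows, so rows that repeat a pose let the fingers close. It gives the time, the measured TCP pose, the force, the opening and the grip force at its end, in the units of the state.
- r.get_obs(): the state, without advancing time (a new reading comes with each control period).
- r.grab_frame(name): name is "side" or "top"; returns the picture (400x640x3 uint8, red, green, blue); there is no depth.
- r.camera_info(name): a dict with "fx", "fy", "cx", "cy" (pixels), "origin" and "attitude" of the camera in the world. Camera axes: x right, y down, z forward; pixel columns grow to the right and rows downward; lengths in mm; the calibration is good to about 2 mm. A picture is of the moment at which its call begins. camera_info takes no time and is no camera call.
- r.sign_off(): hands the job in; it is judged then, once.
The state is a dict: "time_s": time; "joints": joint angles; "qvel": joint speeds; "joint_efforts": joint torques, N m; "eef_pos": TCP position; "tool_rot": TCP orientation; "contact_force": force on the tool from outside, world axes, zero at the start; "moment": the same for the moment, N m; "finger_gap": finger opening in mm; "grasp_force": force on a finger pad.
Only numpy, scipy, OpenCV 4.12 (cv2) and the standard library are available. Lean on these libraries where they do the work, as an engineer would, in place of code of your own. Each camera call takes 0.05 s, during which the arm holds its last target. There are 200 camera calls.

## Working session

There is one attempt and no reset: what is moved stays moved. The work goes in short steps, Python scripts to look and compute and a tool call to move; the robot and the scene stay as the last step left them, time stands still between calls to the robot, and variables do not carry over. Pictures are saved under pics/ and viewed, at most 14 in all, crops included, and the job is handed in when it is done.

Besides the shell and the picture viewer there is one more tool, called after "Call:" as name(argument=value, ...), one argument or row to a line, values as JSON. send_rows: Moves the arm, as the interface text tells. Its arguments: {"type":"object","properties":{"increments":{"type":"array"}},"required":["increments"]}

```bash
ls; mkdir -p pics
python3 - <<'E'
from plant import r
import cv2
for n in("top","side"):
    cv2.imwrite(f"pics/{n}0.png",r.grab_frame(n)[...,::-1]); print(n,r.camera_info(n))
print(r.get_obs())
E
```

```text
pics
top {'fx': 386.7024411597434, 'fy': 386.7024411597434, 'cx': 323.88458580178855, 'cy': 198.84468391541515, 'origin': array([ 469.66591528,  -27.19134749, 1438.74828083]), 'attitude': array([-0.02224334,  0.71187919, -0.70155997,  0.02338513])}
side {'fx': 434.85689658124227, 'fy': 434.85689658124227, 'cx': 325.8506918248983, 'cy': 197.19714018696857, 'origin': array([586.81720007, 958.79817904, 933.35711812]), 'attitude': array([-0.0135696 ,  0.01400402,  0.90953268, -0.41517474])}
{'time_s': 0.1, 'joints': array([ 1.11810721e+00,  2.64683002e-01,  1.60524311e+00, -1.19809734e-05,
        1.27366928e+00, -3.69096667e-02]), 'qvel': array([ 4.77918665e-04,  7.57865592e-06, -2.78309770e-03,  2.13463276e-04,
        5.53593724e-04, -4.57013621e-04]), 'joint_efforts': array([-7.91750317e-04, -5.16703033e+01, -3.68592703e+01, -1.28982033e-04,
        6.34259835e-03, -7.86002516e-07]), 'eef_pos': array([272.37984291, 616.93977807, 252.07989812]), 'tool_rot': array([-2.37138360e-04,  2.06393695e-01,  9.78468517e-01, -9.72903483e-04]), 'contact_force': array([ 1.29055776, -0.06603157,  0.56800859]), 'moment': array([ 0.02333336, -0.02811381,  0.05249921]), 'grasp_force': 0.0, 'finger_gap': 85.23249947123249}
```

View pics/top0.png

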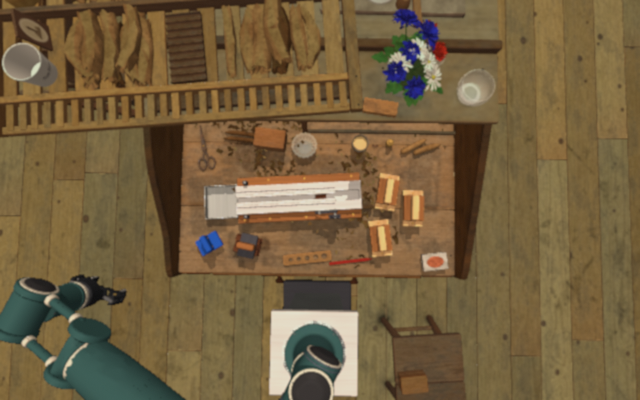

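View pics/side0.png

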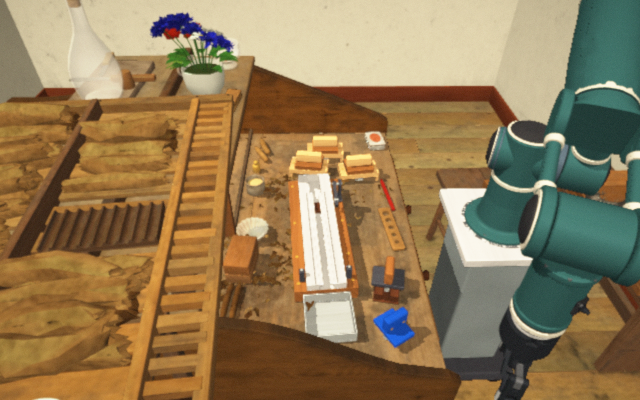

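The top view shows the track running left (+y world) with its tray at (220,203). Three moulds stand at (388,192), (413,208) and (380,238). A scraper with a wooden handle sits at (247,244), a blue look-alike at (209,243), and the tin is at (435,262). The side view agrees. I'll zoom in.

Run:
```python
import cv2
a=cv2.imread("pics/top0.png")[165:285,180:460]; cv2.imwrite("pics/tc.png",cv2.resize(a,None,fx=2.85,fy=2.85,interpolation=cv2.INTER_CUBIC))
a=cv2.imread("pics/side0.png")[125:350,220:440]; cv2.imwrite("pics/sc.png",cv2.resize(a,None,fx=2.65,fy=2.65,interpolation=cv2.INTER_CUBIC))
```

```text
(no output)
```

View pics/tc.png

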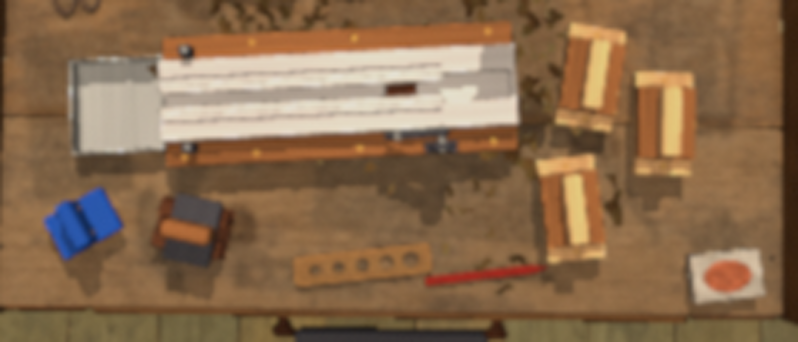

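View pics/sc.png

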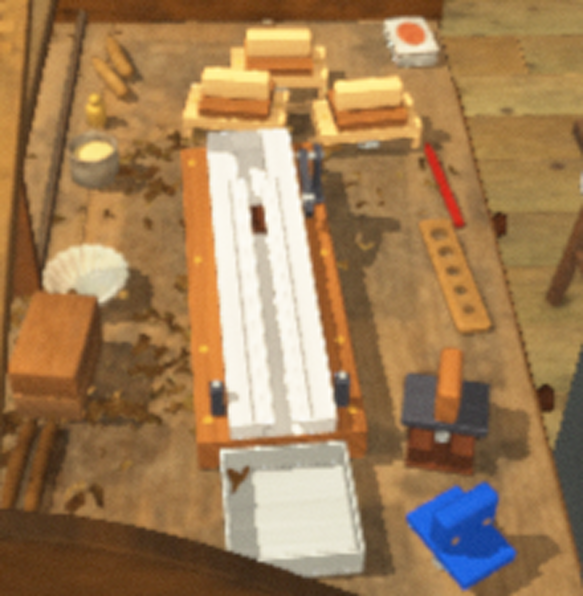

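The zoom shows one dark scrap in the slot at full-frame (321,196). The scraper, with a wooden handle and dark foot plate, is in its rest at (246,246), and the three ribs are cream. Next I'll measure on planes.

```bash
cat > h.py <<'E'
import numpy as np, cv2
from scipy.spatial.transform import Rotation as R
from plant import r
U=4
def ray(n,px,z):
    c=r.camera_info(n); q=np.array(c["attitude"]); M=R.from_quat(q[[1,2,3,0]]).as_matrix()
    px=np.atleast_2d(np.asarray(px,float))
    d=np.c_[(px[:,0]-c["cx"])/c["fx"],(px[:,1]-c["cy"])/c["fy"],np.ones(len(px))]@M.T
    return (c["origin"]+d*((z-c["origin"][2])/d[:,2])[:,None])[:,:2]
def proj(n,P):
    c=r.camera_info(n); q=np.array(c["attitude"]); M=R.from_quat(q[[1,2,3,0]]).as_matrix()
    p=(np.atleast_2d(P)-c["origin"])@M
    return np.c_[p[:,0]/p[:,2]*c["fx"]+c["cx"],p[:,1]/p[:,2]*c["fy"]+c["cy"]]
def blobs(img,roi,lo,hi,amin=30):
    "HSV mask contours in full px within roi (x0,y0,x1,y1)"
    x0,y0,x1,y1=roi
    a=cv2.resize(img[y0:y1,x0:x1],None,fx=U,fy=U,interpolation=cv2.INTER_CUBIC)
    m=cv2.inRange(cv2.cvtColor(a,cv2.COLOR_RGB2HSV),lo,hi)
    m=cv2.morphologyEx(m,cv2.MORPH_OPEN,np.ones((5,5)))
    cs=[c for c in cv2.findContours(m,0,1)[0] if cv2.contourArea(c)>amin*U*U]
    return [((c[:,0]+.5)/U-.5+[x0,y0]) for c in cs]
def rect(n,c,z):
    "min area rect on plane z: centre, (long,short), angle of long axis"
    p=ray(n,c,z).astype(np.float32); b=cv2.boxPoints(cv2.minAreaRect(p))
    e=[b[1]-b[0],b[2]-b[1]]; L=[np.linalg.norm(v) for v in e]; i=int(np.argmax(L))
    return b.mean(0).round(1),np.round([max(L),min(L)],1),round(float(np.degrees(np.arctan2(e[i][1],e[i][0]))%180),2)
E
python3 - <<'E'
from h import *
for n in("top","side"):
    im=cv2.imread(f"pics/{n}0.png")[...,::-1]; hsv=cv2.cvtColor(np.ascontiguousarray(im),cv2.COLOR_RGB2HSV)
    pts={"top":dict(rib=(390,190),cover=(384,192),white=(290,192),base=(300,220),handle=(245,246),plate=(252,240),bench=(300,235),win=(353,190),tray=(220,203),scrap=(321,196)),
     "side":dict(rib=(309,157),white=(310,205),base=(348,270),handle=(389,268),scrap=(317,207),slot=(320,250))}[n]
    for k,p in pts.items(): print(n,k,hsv[p[1],p[0]])
    
im=np.ascontiguousarray(cv2.imread("pics/top0.png")[...,::-1])
for nm,lo,hi,z,roi in [("rib",(15,60,190),(28,140,255),83,(365,165,430,265)),("handle",(5,120,110),(18,200,255),90,(228,230,265,262)),("white",(0,0,185),(40,30,255),67,(225,170,370,220)),("base",(5,140,120),(18,255,255),45,(225,170,370,226))]:
    for c in blobs(im,roi,lo,hi): print(nm,*rect("top",c,z))
E
```

```text
top rib [ 22 116 228]
top cover [ 13 160 139]
top white [ 20  36 224]
top base [ 12 155 120]
top handle [ 12 171 176]
top plate [ 4 25 82]
top bench [ 15 118 130]
top win [ 16  44 156]
top tray [ 18  39 195]
top scrap [ 10 174  76]
side rib [ 19 140 239]
side white [ 25  11 252]
side base [165   8  66]
side handle [ 14 184 227]
side scrap [  9 172 107]
side slot [ 20  40 199]
rib [ 423.9 -233.1] [85.4 23.3] 7.26
rib [ 475.6 -203.8] [36.5 18.3] 98.94
rib [ 480.9 -239.8] [28.6 16. ] 93.43
rib [ 542.6 -341.1] [101.9  67.8] 0.08
rib [ 598.7 -260.4] [101.   37.3] 160.47
rib [ 644.2 -243.1] [36.2 16. ] 90.3
handle [390.6 245.3] [63.4 23.9] 79.61
handle [404.4 294.3] [43.2 17.3] 1.75
handle [428.9 200.9] [49.7 24.2] 90.83
handle [422.6 282.5] [44.9 42.7] 0.83
base [478.8 265.1] [30.6 21.6] 91.58
base [ 503.4 -125.9] [74.7 19.1] 94.91
base [493.   98.7] [287.5  28. ] 93.73
base [634.  67.] [446.9  30.5] 93.32
```

```bash
cat > track.py <<'E'
from h import *
def trackfit(im):
    out={}
    x0,y0,x1,y1=232,160,372,226
    a=cv2.resize(im[y0:y1,x0:x1],None,fx=U,fy=U,interpolation=cv2.INTER_CUBIC)
    h=cv2.cvtColor(a,cv2.COLOR_RGB2HSV); m=((h[...,1]>135)&(h[...,2]>95)&(h[...,0]<18)).astype(np.uint8)
    m=cv2.morphologyEx(m,cv2.MORPH_OPEN,np.ones((9,9)))
    L={k:[] for k in("fo","fi","ni","no")}
    for c in range(10,a.shape[1]-10,2):
        u=(c+.5)/U-.5+x0
        rows=np.flatnonzero(m[:,c])
        if not len(rows): continue
        runs=[q for q in np.split(rows,np.flatnonzero(np.diff(rows)>1)+1) if len(q)>=16 and len(q)<50]
        for q in runs:
            t,b=q[0]/U-.5+y0,(q[-1]+1)/U-.5+y0
            k=("fo","fi") if (t+b)/2<193 else ("ni","no")
            L[k[0]].append((u,t)); L[k[1]].append((u,b))
    for k,z in(("fo",45),("fi",67),("ni",67),("no",45)):
        p=ray("top",L[k],z); y=p[:,1]; ok=np.ones(len(p),bool)
        for _ in range(6):
            f=np.polyfit(y[ok],p[ok,0],1); e=p[:,0]-np.polyval(f,y); ok=abs(e)<max(2,2*np.median(abs(e[ok])))
        out[k]=f; print(k,len(p),ok.sum(),"slope deg",90-np.degrees(np.arctan(f[0])),"x at y=66:",np.polyval(f,66).round(1),"yrange",y[ok].min().round(1),y[ok].max().round(1))
    return out
if __name__=="__main__":
    im=np.ascontiguousarray(cv2.imread("pics/top0.png")[...,::-1]); trackfit(im)
    for S,V in((75,200),(95,190),(95,205),(105,195)):
        print(S,V)
        for c in blobs(im,(365,165,430,265),(15,S,V),(28,160,255),60): print("rib",*rect("top",c,83))
    s=np.ascontiguousarray(cv2.imread("pics/side0.png")[...,::-1])
    for c in blobs(s,(280,125,390,190),(14,90,215),(26,200,255),30): print("siderib",*rect("side",c,83),c.mean(0).round(1))
    for c in blobs(s,(375,250,400,300),(8,140,130),(18,255,255),20): print("sidehandle",*rect("side",c,90))
    for c in blobs(im,(300,185,340,205),(3,120,30),(16,255,130),6): print("scrap",*rect("top",c,55))
    # base ends via far strip blob
    for c in blobs(im,(225,170,370,190),(5,135,110),(18,255,255),30):
        p=ray("top",c,45); print("farstrip y",p[:,1].min().round(1),p[:,1].max().round(1))
E
python3 track.py
```

```text
fo 234 182 slope deg 93.23554115487283 x at y=66: 649.0 yrange -153.4 254.1
fi 234 222 slope deg 93.58970365394606 x at y=66: 617.1 yrange -151.6 279.2
ni 229 179 slope deg 93.63296098531691 x at y=66: 508.9 yrange -161.5 270.7
no 229 194 slope deg 93.71694110409351 x at y=66: 479.2 yrange -162.1 278.2
75 200
rib [ 424.2 -233.5] [84.1 22.9] 6.68
rib [ 477.6 -220. ] [67.5 17.4] 97.25
rib [ 542.5 -340.7] [100.2  66.9] 0.08
rib [ 599.9 -249.9] [97.6 67.4] 168.02
95 190
rib [ 425.4 -233.4] [88.3 24.3] 7.26
rib [ 477.5 -220. ] [69.1 19.1] 97.15
rib [ 542.6 -341.1] [101.9  67.8] 0.08
rib [ 599.4 -252.6] [99.6 68.2] 172.04
95 205
rib [ 424.  -233.2] [82.5 21.9] 6.62
rib [ 477.8 -219.7] [66.4 16.3] 97.25
rib [ 542.9 -338. ] [99.  65.8] 176.31
rib [ 599.7 -250.3] [96.8 66.3] 168.86
105 195
rib [ 425.  -233.5] [86.  24.1] 7.26
rib [ 477.6 -219.8] [68.2 18.3] 97.82
rib [ 542.6 -338.6] [100.5  67.4] 177.18
rib [ 599.7 -251.6] [98.5 67.9] 170.5
siderib [ 430.5 -156.3] [127.5  88.7] 4.37 [356.6 173. ]
siderib [ 421.5 -209.4] [98.9 66.9] 7.5 [359.3 159.5]
siderib [ 506.9 -249.5] [67.9 50. ] 174.42 [334.2 154.5]
siderib [ 572.8 -252.5] [245.6 129.4] 75.7 [311.8 157. ]
sidehandle [392.4 262.1] [95.1 27.1] 78.65
sidehandle [414.  223.3] [52.6 19.5] 83.04
scrap [569.4 -15.6] [31.9  8.9] 95.43
farstrip y -158.1 291.1
```

Run:
```python
from h import *
im=np.ascontiguousarray(cv2.imread("pics/top0.png")[...,::-1])
for S in(135,145): 
  for c in blobs(im,(365,165,430,265),(3,S,70),(18,255,200),20): print(S,"cover strip",*rect("top",c,52))
# slot: gray profile across track along columns
th=np.radians(93.55); u=np.array([np.cos(th),np.sin(th)]); v=np.array([-u[1],u[0]]); O=np.array([563.7,62.4])
g=cv2.cvtColor(im,cv2.COLOR_RGB2GRAY).astype(np.float32)
ys=np.arange(-60,61,3.)
for xs in((-20,40),(60,120),(120,200),(-205,-150)):
    acc=[]
    for x in np.arange(xs[0],xs[1],4.):
        P=np.array([[*(O+x*u+y*v),67] for y in ys]); q=proj("top",P).astype(np.float32)
        acc.append(cv2.remap(g,q[:,0].reshape(1,-1),q[:,1].reshape(1,-1),cv2.INTER_LINEAR)[0])
    print(xs,*[f"{int(y)}:{int(a)}" for y,a in zip(ys,np.mean(acc,0))])
xs=np.arange(-240,250,4.)
for z in(60,):
  for y0 in(0,):
    P=np.array([[*(O+x*u+y0*v),z] for x in xs]); q=proj("top",P).astype(np.float32)
    print(*[f"{int(x)}:{int(a)}" for x,a in zip(xs,cv2.remap(g,q[:,0].reshape(1,-1),q[:,1].reshape(1,-1),1)[0])])
```

```text
135 cover strip [ 346.2 -189.8] [25.9 18.5] 90.82
135 cover strip [ 429.8 -240.1] [139.1 108.7] 14.41
135 cover strip [ 559.3 -291.6] [237.6 150.7] 66.26
135 cover strip [ 660.  -208.6] [26.6 22.1] 155.83
135 cover strip [ 670.2 -251.7] [60.6 32.7] 90.85
135 cover strip [ 663.2 -182.5] [44.6 16.3] 0.44
145 cover strip [ 346.6 -188.9] [24.  15.9] 90.44
145 cover strip [ 419.8 -284.5] [31.  15.2] 15.51
145 cover strip [ 426.2 -259.2] [95.1 23.3] 8.51
145 cover strip [ 427.6 -201.8] [114.2  47.7] 3.25
145 cover strip [ 530.6 -378.7] [94.8 26.4] 173.04
145 cover strip [ 532.4 -326.9] [93.8 33.7] 179.39
145 cover strip [ 585.2 -248.6] [106.6  95. ] 171.93
(-20, 40) -60:122 -57:125 -54:140 -51:171 -48:199 -45:213 -42:216 -39:216 -36:215 -33:208 -30:191 -27:189 -24:202 -21:214 -18:217 -15:216 -12:206 -9:184 -6:168 -3:163 0:162 3:164 6:172 9:193 12:211 15:216 18:215 21:210 24:197 27:188 30:197 33:210 36:215 39:217 42:218 45:213 48:186 51:141 54:100 57:84 60:83
(60, 120) -60:124 -57:125 -54:137 -51:167 -48:196 -45:210 -42:213 -39:212 -36:211 -33:205 -30:189 -27:188 -24:200 -21:211 -18:214 -15
[... 1069 characters left out ...]
-116:169 -112:169 -108:169 -104:167 -100:146 -96:96 -92:61 -88:54 -84:50 -80:51 -76:52 -72:53 -68:52 -64:60 -60:92 -56:136 -52:161 -48:165 -44:164 -40:163 -36:163 -32:163 -28:162 -24:162 -20:162 -16:162 -12:163 -8:163 -4:163 0:163 4:162 8:163 12:163 16:162 20:161 24:162 28:162 32:162 36:161 40:161 44:161 48:161 52:161 56:160 60:161 64:160 68:161 72:160 76:160 80:159 84:159 88:159 92:158 96:158 100:159 104:159 108:159 112:158 116:158 120:159 124:160 128:160 132:161 136:161 140:161 144:162 148:163 152:163 156:164 160:164 164:165 168:165 172:165 176:166 180:166 184:167 188:167 192:167 196:167 200:167 204:168 208:168 212:166 216:154 220:150 224:167 228:180 232:182 236:182 240:183 244:183 248:183
```

Call:
send_rows(
  increments=[
    {"tz":0.04,"az":-0.14},
    {"tx":0.02,"ty":-0.03,"tz":0.08,"az":-0.28},
    {"tx":0.04,"ty":-0.08,"tz":0.08,"az":-0.42},
    {"tx":0.05,"ty":-0.13,"tz":0.08,"az":-0.56},
    {"tx":0.065,"ty":-0.18,"tz":0.08,"az":-0.7},
    {"tx":0.08,"ty":-0.23,"tz":0.08,"az":-0.84},
    {"tx":0.095,"ty":-0.28,"tz":0.05,"az":-0.98},
    {"tx":0.105,"ty":-0.32,"tz":0.0,"az":-1.12},
    {"tx":0.118,"ty":-0.36,"tz":-0.03,"az":-1.26},
    {"tx":0.118,"ty":-0.372,"tz":-0.06,"az":-1.337},
  ],
)

```text
invalid input at $.increments[0]: expected keys tx, ty, tz, ax, ay, az, jaw
```

Call:
send_rows(
  increments=[
    {"tx":0,"ty":0,"tz":0.04,"ax":0,"ay":0,"az":-0.14,"jaw":0},
    {"tx":0.02,"ty":-0.03,"tz":0.08,"ax":0,"ay":0,"az":-0.28,"jaw":0},
    {"tx":0.04,"ty":-0.08,"tz":0.08,"ax":0,"ay":0,"az":-0.42,"jaw":0},
    {"tx":0.05,"ty":-0.13,"tz":0.08,"ax":0,"ay":0,"az":-0.56,"jaw":0},
    {"tx":0.065,"ty":-0.18,"tz":0.08,"ax":0,"ay":0,"az":-0.7,"jaw":0},
    {"tx":0.08,"ty":-0.23,"tz":0.08,"ax":0,"ay":0,"az":-0.84,"jaw":0},
    {"tx":0.095,"ty":-0.28,"tz":0.05,"ax":0,"ay":0,"az":-0.98,"jaw":0},
    {"tx":0.105,"ty":-0.32,"tz":0.0,"ax":0,"ay":0,"az":-1.12,"jaw":0},
    {"tx":0.118,"ty":-0.36,"tz":-0.03,"ax":0,"ay":0,"az":-1.26,"jaw":0},
    {"tx":0.118,"ty":-0.372,"tz":-0.06,"ax":0,"ay":0,"az":-1.337,"jaw":0},
  ],
)

```text
time_s: 1.1
eef_pos: [389.7, 252.7, 205.3]
tool_rot: [0.0, 0.77, 0.638, 0.001]
contact_force: [1.4, -0.8, -1.1]
finger_gap: 85.4
grasp_force: 0.0
```

Call:
send_rows(
  increments=[
    {"tx":0,"ty":0,"tz":0,"ax":0,"ay":0,"az":0,"jaw":0},
    {"tx":0,"ty":0,"tz":0,"ax":0,"ay":0,"az":0,"jaw":0},
  ],
)

```text
time_s: 1.3
eef_pos: [388.0, 253.4, 204.2]
tool_rot: [-0.0, 0.769, 0.639, -0.001]
contact_force: [0.9, -0.2, 0.4]
finger_gap: 85.3
grasp_force: 0.0
```

Call:
send_rows(
  increments=[
    {"tx":0.0026,"ty":-0.008,"tz":-0.03,"ax":0,"ay":0,"az":0,"jaw":0},
    {"tx":0.0026,"ty":-0.008,"tz":-0.07,"ax":0,"ay":0,"az":0,"jaw":0},
    {"tx":0.0026,"ty":-0.008,"tz":-0.11,"ax":0,"ay":0,"az":0,"jaw":0},
    {"tx":0.0026,"ty":-0.008,"tz":-0.132,"ax":0,"ay":0,"az":0,"jaw":0},
    {"tx":0.0026,"ty":-0.008,"tz":-0.132,"ax":0,"ay":0,"az":0,"jaw":0},
    {"tx":0.0026,"ty":-0.008,"tz":-0.132,"ax":0,"ay":0,"az":0,"jaw":255},
    {"tx":0.0026,"ty":-0.008,"tz":-0.132,"ax":0,"ay":0,"az":0,"jaw":255},
    {"tx":0.0026,"ty":-0.008,"tz":-0.132,"ax":0,"ay":0,"az":0,"jaw":255},
    {"tx":0.0026,"ty":-0.008,"tz":-0.132,"ax":0,"ay":0,"az":0,"jaw":255},
    {"tx":0.0026,"ty":-0.008,"tz":-0.132,"ax":0,"ay":0,"az":0,"jaw":255},
  ],
)

```text
time_s: 2.3
eef_pos: [391.5, 247.0, 74.8]
tool_rot: [-0.001, 0.769, 0.639, 0.001]
contact_force: [-3.5, 0.6, 7.1]
finger_gap: 21.6
grasp_force: 58.4
```

Call:
send_rows(
  increments=[
    {"tx":0,"ty":0,"tz":0,"ax":0,"ay":0,"az":0,"jaw":255},
    {"tx":0,"ty":0,"tz":0,"ax":0,"ay":0,"az":0,"jaw":255},
    {"tx":0,"ty":0,"tz":0,"ax":0,"ay":0,"az":0,"jaw":255},
  ],
)

```text
time_s: 2.6
eef_pos: [391.5, 247.0, 74.8]
tool_rot: [-0.001, 0.769, 0.639, 0.001]
contact_force: [-3.5, 1.1, 7.2]
finger_gap: 21.4
grasp_force: 58.4
```

Call:
send_rows(
  increments=[
    {"tx":0,"ty":0,"tz":0.015,"ax":0,"ay":0,"az":0,"jaw":255},
    {"tx":0,"ty":0,"tz":0.04,"ax":0,"ay":0,"az":0,"jaw":255},
    {"tx":0,"ty":0,"tz":0.08,"ax":0,"ay":0,"az":0,"jaw":255},
    {"tx":0,"ty":0,"tz":0.12,"ax":0,"ay":0,"az":0,"jaw":255},
    {"tx":0.01,"ty":-0.02,"tz":0.132,"ax":0,"ay":0,"az":0.02,"jaw":255},
    {"tx":0.028,"ty":-0.055,"tz":0.132,"ax":0,"ay":0,"az":0.04,"jaw":255},
    {"tx":0.05,"ty":-0.096,"tz":0.132,"ax":0,"ay":0,"az":0.08,"jaw":255},
    {"tx":0.07,"ty":-0.137,"tz":0.132,"ax":0,"ay":0,"az":0.12,"jaw":255},
    {"tx":0.091,"ty":-0.178,"tz":0.132,"ax":0,"ay":0,"az":0.16,"jaw":255},
    {"tx":0.112,"ty":-0.219,"tz":0.132,"ax":0,"ay":0,"az":0.2,"jaw":255},
  ],
)

```text
time_s: 3.6
eef_pos: [503.3, 25.6, 205.2]
tool_rot: [-0.0, 0.7, 0.714, -0.0]
contact_force: [1.3, 1.0, -3.8]
finger_gap: 21.2
grasp_force: 59.4
```

Call:
send_rows(
  increments=[
    {"tx":0.02,"ty":-0.04,"tz":0,"ax":0,"ay":0,"az":0.02,"jaw":255},
    {"tx":0.04,"ty":-0.08,"tz":0,"ax":0,"ay":0,"az":0.045,"jaw":255},
    {"tx":0.06,"ty":-0.118,"tz":0,"ax":0,"ay":0,"az":0.045,"jaw":255},
    {"tx":0.0715,"ty":-0.139,"tz":0,"ax":0,"ay":0,"az":0.045,"jaw":255},
    {"tx":0.0715,"ty":-0.139,"tz":0,"ax":0,"ay":0,"az":0.045,"jaw":255},
    {"tx":0.0715,"ty":-0.139,"tz":0,"ax":0,"ay":0,"az":0.045,"jaw":255},
  ],
)

```text
time_s: 4.2
eef_pos: [574.1, -111.9, 204.6]
tool_rot: [-0.001, 0.685, 0.728, -0.0]
contact_force: [0.8, -0.5, -3.3]
finger_gap: 21.1
grasp_force: 59.5
```

Run:
```python
from h import *
o=r.get_obs(); print(o["eef_pos"],o["tool_rot"],o["joints"],o["finger_gap"])
a=r.grab_frame("side")[125:350,220:440][...,::-1]; cv2.imwrite("pics/s1.png",cv2.resize(a,None,fx=2.65,fy=2.65,interpolation=cv2.INTER_CUBIC))
```

```text
[ 574.14871676 -111.90166632  204.56524113] [-1.05449788e-03  6.85067644e-01  7.28478610e-01 -3.54369875e-04] [-2.35308036e-01  1.31905231e-01  1.85296500e+00  4.70911095e-04
  1.15890512e+00 -2.96899094e-01] 21.12942808454455
```

View pics/s1.png

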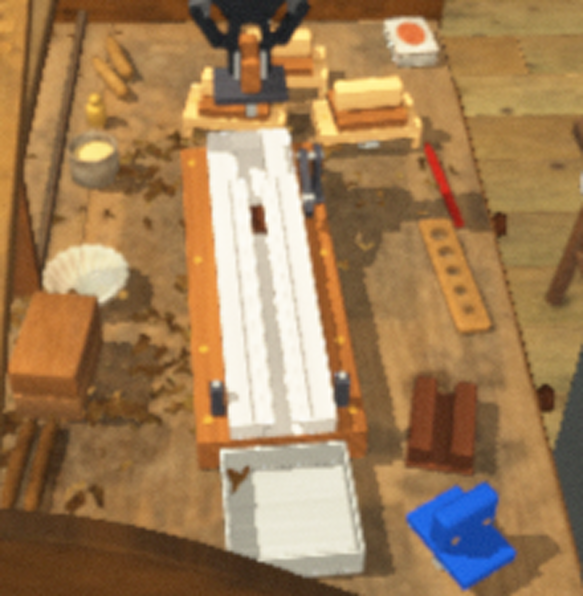

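The scraper is held level over the window, the rest is empty, and there is one scrap in the slot at crop (258,220). I'll lower it and slide.

Call:
send_rows(
  increments=[
    {"tx":0.001,"ty":0.001,"tz":-0.04,"ax":0,"ay":0,"az":0,"jaw":255},
    {"tx":0.001,"ty":0.001,"tz":-0.07,"ax":0,"ay":0,"az":0,"jaw":255},
    {"tx":0.001,"ty":0.001,"tz":-0.085,"ax":0,"ay":0,"az":0,"jaw":255},
    {"tx":0.001,"ty":0.001,"tz":-0.092,"ax":0,"ay":0,"az":0,"jaw":255},
    {"tx":0.001,"ty":0.001,"tz":-0.094,"ax":0,"ay":0,"az":0,"jaw":255},
    {"tx":0.001,"ty":0.001,"tz":-0.094,"ax":0,"ay":0,"az":0,"jaw":255},
  ],
)

```text
time_s: 4.85
eef_pos: [576.8, -110.4, 112.5]
tool_rot: [0.001, 0.684, 0.729, 0.001]
contact_force: [0.4, -0.1, -2.7]
finger_gap: 21.5
grasp_force: 62.2
```

Call:
send_rows(
  increments=[
    {"tx":-0.0006,"ty":0.01,"tz":0,"ax":0,"ay":0,"az":0,"jaw":255},
    {"tx":-0.0012,"ty":0.02,"tz":0,"ax":0,"ay":0,"az":0,"jaw":255},
    {"tx":-0.0018,"ty":0.03,"tz":0,"ax":0,"ay":0,"az":0,"jaw":255},
    {"tx":-0.0025,"ty":0.04,"tz":0,"ax":0,"ay":0,"az":0,"jaw":255},
    {"tx":-0.0031,"ty":0.05,"tz":0,"ax":0,"ay":0,"az":0,"jaw":255},
    {"tx":-0.0037,"ty":0.06,"tz":0,"ax":0,"ay":0,"az":0,"jaw":255},
  ],
)

```text
time_s: 5.45
eef_pos: [572.4, -49.7, 111.7]
tool_rot: [0.0, 0.684, 0.729, 0.0]
contact_force: [0.9, -2.0, -1.9]
finger_gap: 21.2
grasp_force: 62.2
```

Call:
send_rows(
  increments=[
    {"tx":-0.001,"ty":0.016,"tz":0,"ax":0,"ay":0,"az":0,"jaw":255},
    {"tx":-0.002,"ty":0.032,"tz":0,"ax":0,"ay":0,"az":0,"jaw":255},
    {"tx":-0.003,"ty":0.048,"tz":0,"ax":0,"ay":0,"az":0,"jaw":255},
    {"tx":-0.004,"ty":0.064,"tz":0,"ax":0,"ay":0,"az":0,"jaw":255},
    {"tx":-0.005,"ty":0.08,"tz":0,"ax":0,"ay":0,"az":0,"jaw":255},
    {"tx":-0.006,"ty":0.096,"tz":0,"ax":0,"ay":0,"az":0,"jaw":255},
    {"tx":-0.007,"ty":0.112,"tz":0,"ax":0,"ay":0,"az":0,"jaw":255},
    {"tx":-0.008,"ty":0.128,"tz":0,"ax":0,"ay":0,"az":0,"jaw":255},
    {"tx":-0.009,"ty":0.144,"tz":0,"ax":0,"ay":0,"az":0,"jaw":255},
    {"tx":-0.01,"ty":0.16,"tz":0,"ax":0,"ay":0,"az":0,"jaw":255},
  ],
)

```text
time_s: 6.45
eef_pos: [562.3, 110.6, 111.7]
tool_rot: [0.0, 0.684, 0.729, 0.0]
contact_force: [0.1, -0.9, -0.0]
finger_gap: 21.6
grasp_force: 62.7
```

Call:
send_rows(
  increments=[
    {"tx":-0.001,"ty":0.016,"tz":0,"ax":0,"ay":0,"az":0,"jaw":255},
    {"tx":-0.002,"ty":0.032,"tz":0,"ax":0,"ay":0,"az":0,"jaw":255},
    {"tx":-0.003,"ty":0.048,"tz":0,"ax":0,"ay":0,"az":0,"jaw":255},
    {"tx":-0.004,"ty":0.064,"tz":0,"ax":0,"ay":0,"az":0,"jaw":255},
    {"tx":-0.005,"ty":0.08,"tz":0,"ax":0,"ay":0,"az":0,"jaw":255},
  ],
)

```text
time_s: 6.95
eef_pos: [557.3, 190.6, 111.7]
tool_rot: [0.0, 0.684, 0.729, 0.0]
contact_force: [0.7, -4.8, 9.0]
finger_gap: 21.2
grasp_force: 63.7
```

Run:
```python
from h import *
a=r.grab_frame("side")[125:350,220:440][...,::-1]; cv2.imwrite("pics/s2.png",cv2.resize(a,None,fx=2.65,fy=2.65,interpolation=cv2.INTER_CUBIC))
```

```text
(no output)
```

View pics/s2.png

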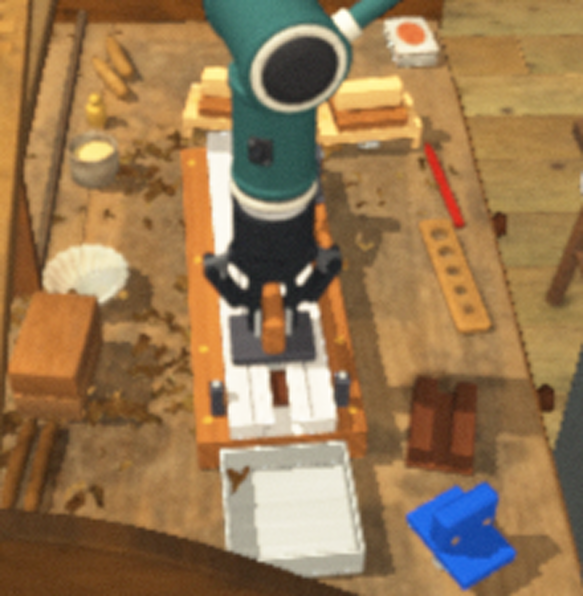

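The scrap is ahead of the blade at crop (280,388) and moving toward the open end, so I'll continue.

Call:
send_rows(
  increments=[
    {"tx":-0.001,"ty":0.015,"tz":0.0005,"ax":0,"ay":0,"az":0,"jaw":255},
    {"tx":-0.002,"ty":0.03,"tz":0.0005,"ax":0,"ay":0,"az":0,"jaw":255},
    {"tx":-0.003,"ty":0.045,"tz":0.0005,"ax":0,"ay":0,"az":0,"jaw":255},
    {"tx":-0.0037,"ty":0.06,"tz":0.0005,"ax":0,"ay":0,"az":0,"jaw":255},
    {"tx":-0.0046,"ty":0.074,"tz":0.0005,"ax":0,"ay":0,"az":0,"jaw":255},
    {"tx":-0.0054,"ty":0.088,"tz":0.0005,"ax":0,"ay":0,"az":0,"jaw":255},
    {"tx":-0.006,"ty":0.098,"tz":0.0005,"ax":0,"ay":0,"az":0,"jaw":255},
    {"tx":-0.006,"ty":0.098,"tz":0.0005,"ax":0,"ay":0,"az":0,"jaw":255},
    {"tx":-0.006,"ty":0.098,"tz":0.0005,"ax":0,"ay":0,"az":0,"jaw":255},
  ],
)

```text
time_s: 7.9
eef_pos: [551.0, 288.3, 111.8]
tool_rot: [-0.0, 0.684, 0.729, 0.0]
contact_force: [-0.4, 1.5, -0.2]
finger_gap: 21.3
grasp_force: 62.8
```

Run:
```python
from h import *
a=r.grab_frame("side")[225:375,280:440][...,::-1]; cv2.imwrite("pics/s3.png",cv2.resize(a,None,fx=3,fy=3,interpolation=cv2.INTER_CUBIC))
```

```text
(no output)
```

View pics/s3.png

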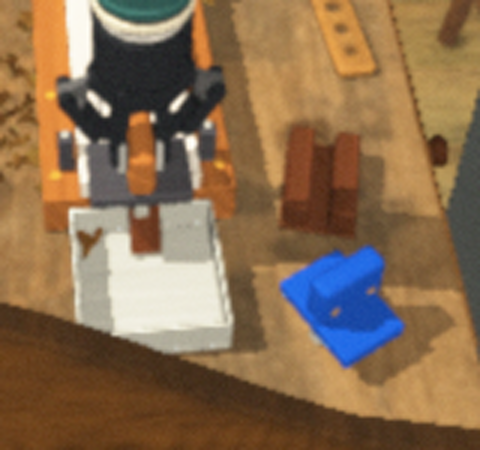

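Call:
send_rows(
  increments=[
    {"tx":0,"ty":0,"tz":0.03,"ax":0,"ay":0,"az":0,"jaw":255},
    {"tx":0,"ty":0,"tz":0.06,"ax":0,"ay":0,"az":0,"jaw":255},
    {"tx":-0.02,"ty":-0.005,"tz":0.08,"ax":0,"ay":0,"az":-0.04,"jaw":255},
    {"tx":-0.05,"ty":-0.013,"tz":0.08,"ax":0,"ay":0,"az":-0.08,"jaw":255},
    {"tx":-0.09,"ty":-0.023,"tz":0.08,"ax":0,"ay":0,"az":-0.13,"jaw":255},
    {"tx":-0.125,"ty":-0.032,"tz":0.08,"ax":0,"ay":0,"az":-0.19,"jaw":255},
    {"tx":-0.15,"ty":-0.039,"tz":0.06,"ax":0,"ay":0,"az":-0.248,"jaw":255},
    {"tx":-0.1595,"ty":-0.0413,"tz":0.03,"ax":0,"ay":0,"az":-0.248,"jaw":255},
    {"tx":-0.1595,"ty":-0.0413,"tz":0.015,"ax":0,"ay":0,"az":-0.248,"jaw":255},
    {"tx":-0.1595,"ty":-0.0413,"tz":0.015,"ax":0,"ay":0,"az":-0.248,"jaw":255},
  ],
)

```text
time_s: 8.95
eef_pos: [388.3, 243.8, 123.5]
tool_rot: [-0.001, 0.77, 0.639, -0.004]
contact_force: [-0.5, -0.7, -3.2]
finger_gap: 21.2
grasp_force: 61.9
```

Run:
```python
from h import *
o=r.get_obs(); print(o["eef_pos"],o["tool_rot"],o["finger_gap"])
a=r.grab_frame("side")[225:375,280:440][...,::-1]; cv2.imwrite("pics/s4.png",cv2.resize(a,None,fx=3,fy=3,interpolation=cv2.INTER_CUBIC))
```

```text
[388.29312674 243.7508992  123.4599946 ] [-6.48110282e-04  7.69581695e-01  6.38536575e-01 -3.82580965e-03] 21.220846595707243
```

View pics/s4.png

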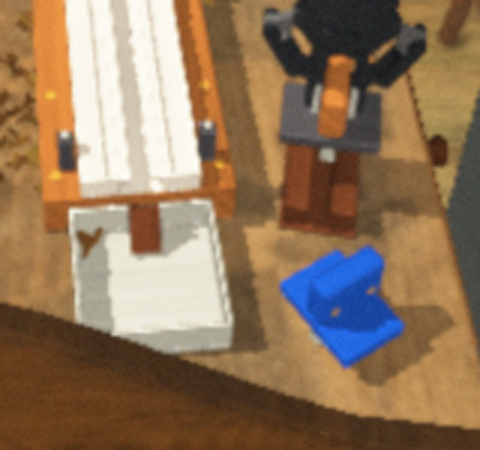

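Call:
send_rows(
  increments=[
    {"tx":0.003,"ty":0.003,"tz":0,"ax":0,"ay":0,"az":0,"jaw":255},
    {"tx":0.003,"ty":0.003,"tz":0,"ax":0,"ay":0,"az":0,"jaw":255},
    {"tx":0.003,"ty":0.003,"tz":0,"ax":0,"ay":0,"az":0,"jaw":255},
  ],
)

```text
time_s: 9.3
eef_pos: [395.9, 249.7, 128.1]
tool_rot: [0.0, 0.769, 0.639, 0.001]
contact_force: [0.7, 0.3, -2.5]
finger_gap: 21.3
grasp_force: 62.0
```

Run:
```python
from h import *
o=r.get_obs(); print(o["eef_pos"].round(1),o["tool_rot"].round(4),o["finger_gap"])
th=np.radians(93.55);u=np.array([np.cos(th),np.sin(th)]);O=np.array([564.3,61.4])
for x,z in((222,45),(226,12),(226,2),(266,12),(266,55),(226,55)): print(x,z,(proj("side",[[*(O+x*u),z]])-[280,225])*3)
```

```text
[395.9 249.7 128.1] [2.000e-04 7.695e-01 6.387e-01 1.000e-03] 21.345144878792368
222 45 [[137.32133482 188.85742193]]
226 12 [[137.28217581 216.62183112]]
226 2 [[137.13146534 223.67889625]]
266 12 [[142.02813162 256.44072739]]
266 55 [[142.84285901 225.29458768]]
226 55 [[137.9509873  185.30452302]]
```

Call:
send_rows(
  increments=[
    {"tx":-0.004,"ty":-0.0026,"tz":-0.01,"ax":0,"ay":0,"az":0,"jaw":255},
    {"tx":-0.004,"ty":-0.0026,"tz":-0.02,"ax":0,"ay":0,"az":0,"jaw":255},
    {"tx":-0.004,"ty":-0.0026,"tz":-0.02,"ax":0,"ay":0,"az":0,"jaw":255},
    {"tx":-0.004,"ty":-0.0026,"tz":-0.02,"ax":0,"ay":0,"az":0,"jaw":255},
    {"tx":-0.004,"ty":-0.0026,"tz":-0.02,"ax":0,"ay":0,"az":0,"jaw":255},
  ],
)

```text
time_s: 9.8
eef_pos: [390.8, 246.6, 106.9]
tool_rot: [-0.0, 0.769, 0.639, -0.0]
contact_force: [0.7, 0.5, -1.8]
finger_gap: 21.2
grasp_force: 62.1
```

Call:
send_rows(
  increments=[
    {"tx":0.0005,"ty":0.0003,"tz":-0.01,"ax":0,"ay":0,"az":0,"jaw":255},
    {"tx":0.0005,"ty":0.0003,"tz":-0.02,"ax":0,"ay":0,"az":0,"jaw":255},
    {"tx":0.0005,"ty":0.0003,"tz":-0.027,"ax":0,"ay":0,"az":0,"jaw":255},
    {"tx":0.0005,"ty":0.0003,"tz":-0.032,"ax":0,"ay":0,"az":0,"jaw":255},
    {"tx":0.0005,"ty":0.0003,"tz":-0.032,"ax":0,"ay":0,"az":0,"jaw":255},
    {"tx":0.0005,"ty":0.0003,"tz":-0.032,"ax":0,"ay":0,"az":0,"jaw":255},
  ],
)

```text
time_s: 10.4
eef_pos: [395.7, 251.9, 85.8]
tool_rot: [-0.001, 0.77, 0.638, 0.005]
contact_force: [-22.1, -2.7, 67.1]
finger_gap: 21.3
grasp_force: 79.1
```

Call:
send_rows(
  increments=[
    {"tx":0,"ty":0,"tz":0.02,"ax":0,"ay":0,"az":0,"jaw":255},
    {"tx":0,"ty":0,"tz":0.04,"ax":0,"ay":0,"az":0,"jaw":255},
    {"tx":0,"ty":0,"tz":0.05,"ax":0,"ay":0,"az":0,"jaw":255},
    {"tx":0,"ty":0,"tz":0.05,"ax":0,"ay":0,"az":0,"jaw":255},
    {"tx":0,"ty":0,"tz":0.05,"ax":0,"ay":0,"az":0,"jaw":255},
  ],
)

```text
time_s: 10.9
eef_pos: [390.8, 246.5, 124.0]
tool_rot: [-0.0, 0.769, 0.639, -0.001]
contact_force: [-0.8, -0.7, -3.7]
finger_gap: 21.7
grasp_force: 66.1
```

Run:
```python
from h import *
o=r.get_obs(); print(o["eef_pos"].round(1),o["tool_rot"].round(4),o["contact_force"].round(1),o["finger_gap"])
s=r.grab_frame("side"); t=r.grab_frame("top")
cv2.imwrite("pics/s5f.png",s[...,::-1]);cv2.imwrite("pics/t5f.png",t[...,::-1])
f=lambda a:cv2.resize(a[...,::-1],(400,400),interpolation=cv2.INTER_CUBIC)
cv2.imwrite("pics/c5.png",np.hstack([f(s[215:315,350:450]),f(t[205:285,205:285])]))
```

```text
[390.8 246.5 124. ] [-1.000e-04  7.694e-01  6.387e-01 -5.000e-04] [-0.8 -0.7 -3.7] 21.677649348330398
```

View pics/c5.png

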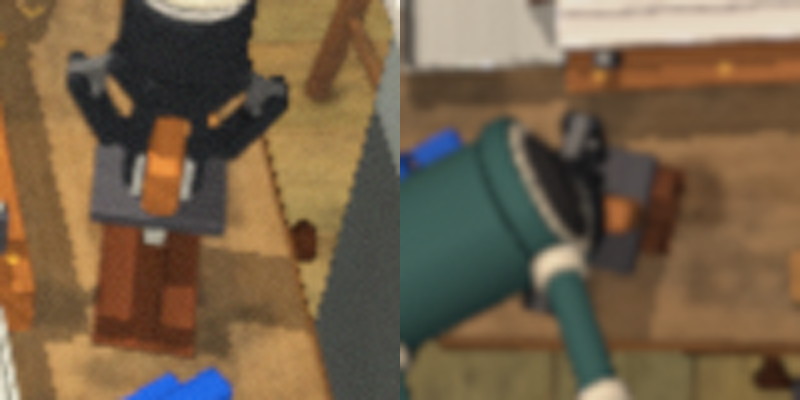

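Run:
```python
from h import *
a1=cv2.imread("pics/s1.png"); g1=cv2.cvtColor(a1,cv2.COLOR_BGR2HSV)[...,2].astype(np.float32)
th=np.radians(79.5);a=np.array([np.cos(th),np.sin(th)]);n=np.array([a[1],-a[0]]);C=np.array([391.,246.])
ss=np.arange(-44,45,2.)
for l0,l1 in((-44,-28),(-28,-10),(-10,10),(10,28),(28,44)):
    acc=[]
    for l in np.arange(l0,l1,3.):
        q=proj("side",[[*(C+l*a+s*n),30] for s in ss]); q=((q-[220,125]+.5)*2.65-.5).astype(np.float32)
        acc.append(cv2.remap(g1,q[:,0].reshape(1,-1),q[:,1].reshape(1,-1),1)[0])
    print((l0,l1),*[f"{int(s)}:{int(v)}" for s,v in zip(ss,np.mean(acc,0))])
# along a on the ridges
ls=np.arange(-70,71,4.)
for s in(-20,20):
    q=proj("side",[[*(C+l*a+s*n),30] for l in ls]); q=((q-[220,125]+.5)*2.65-.5).astype(np.float32)
    print("ridge",s,*[f"{int(l)}:{int(v)}" for l,v in zip(ls,cv2.remap(g1,q[:,0].reshape(1,-1),q[:,1].reshape(1,-1),1)[0])])
h=(C+[-.2,.5])
print("blade front bottom rows by z:",[(z,(proj("side",[[*(h+25*a-1.7*a),z]]).round(1)).tolist()) for z in(60,65,70,75)])
print("plate front edge bottom (z+20):",[(z,(proj("side",[[*(h+30*a-1.7*a),z+34]]).round(1)).tolist()) for z in(60,65,70)])
print("handle top front:",[(z,(proj("side",[[*(h+31*a-1.7*a),z+80]]).round(1)).tolist()) for z in(60,65,70)])
```

```text
(-44, -28) -44:144 -42:144 -40:141 -38:138 -36:134 -34:131 -32:135 -30:140 -28:137 -26:133 -24:132 -22:132 -20:133 -18:135 -16:137 -14:139 -12:141 -10:142 -8:138 -6:129 -4:122 -2:116 0:116 2:119 4:116 6:118 8:126 10:131 12:126 14:121 16:120 18:121 20:122 22:124 24:126 26:129 28:136 30:149 32:160 34:168 36:174 38:178 40:180 42:183 44:188
(-28, -10) -44:153 -42:152 -40:150 -38:145 -36:135 -34:122 -32:122 -30:131 -28:129 -26:126 -24:123 -22:122 -20:122 -18:121 -16:117 -14:108 -12:97 -10:98 -8:100 -6:100 -4:101 -2:103 0:105 2:105 4:103 6:107 8:120 10:130 12:128 14:126 16:123 18:123 20:123 22:122 24:118 26:114 28:117 30:131 32:145 34:152 36:157 38:161 40:172 42:184 44:190
(-10, 10) -44:114 -42:113 -40:113 -38:111 -36:107 -34:109 -32:120 -30:129 -28:128 -26:127 -24:125 -22:123 -20:123 -18:123 -16:122 -14:113 -12:95 -10:79 -8:79 -6:83 -4:85 -2:84 0:85 2:86 4:89 6:100 8:117 10:129 12:130 14:126 16:124 18:124 20:124 22:124 24:122 26:117 28:121 30:140 32:165 34:177 36:184 38:190 40:195 42:197 44:196
(10, 28) -44:113 -42:110 -40:106 -38:101 -36:97 -34:100 -32:116 -30:127 -28:128 -26:127 -24:125
[... 720 characters left out ...]
10:123 14:125 18:127 22:125 26:124 30:126 34:125 38:126 42:127 46:128 50:123 54:99 58:83 62:85 66:82 70:97
ridge 20 -70:159 -66:155 -62:158 -58:165 -54:166 -50:161 -46:147 -42:124 -38:114 -34:120 -30:123 -26:123 -22:122 -18:123 -14:126 -10:123 -6:121 -2:124 2:127 6:125 10:126 14:122 18:124 22:122 26:123 30:125 34:125 38:126 42:127 46:127 50:117 54:89 58:87 62:85 66:88 70:115
blade front bottom rows by z: [(60, [[387.1, 278.6]]), (65, [[387.3, 277.3]]), (70, [[387.5, 276.1]]), (75, [[387.8, 274.8]])]
plate front edge bottom (z+20): [(60, [[388.5, 271.5]]), (65, [[388.7, 270.1]]), (70, [[388.9, 268.8]])]
handle top front: [(60, [[390.5, 259.4]]), (65, [[390.8, 258.0]]), (70, [[391.0, 256.6]])]
```

Call:
send_rows(
  increments=[
    {"tx":-0.0023,"ty":0.0004,"tz":-0.015,"ax":0,"ay":0,"az":0,"jaw":255},
    {"tx":-0.0023,"ty":0.0004,"tz":-0.03,"ax":0,"ay":0,"az":0,"jaw":255},
    {"tx":-0.0023,"ty":0.0004,"tz":-0.035,"ax":0,"ay":0,"az":0,"jaw":255},
    {"tx":-0.0023,"ty":0.0004,"tz":-0.038,"ax":0,"ay":0,"az":0,"jaw":255},
    {"tx":-0.0023,"ty":0.0004,"tz":-0.042,"ax":0,"ay":0,"az":0,"jaw":255},
    {"tx":-0.0023,"ty":0.0004,"tz":-0.042,"ax":0,"ay":0,"az":0,"jaw":255},
  ],
)

```text
time_s: 11.6
eef_pos: [388.8, 247.1, 82.7]
tool_rot: [-0.0, 0.769, 0.639, -0.0]
contact_force: [0.2, -0.6, -3.0]
finger_gap: 21.4
grasp_force: 66.1
```

Call:
send_rows(
  increments=[
    {"tx":0,"ty":0,"tz":-0.007,"ax":0,"ay":0,"az":0,"jaw":255},
    {"tx":0,"ty":0,"tz":-0.012,"ax":0,"ay":0,"az":0,"jaw":255},
    {"tx":0,"ty":0,"tz":-0.016,"ax":0,"ay":0,"az":0,"jaw":255},
    {"tx":0,"ty":0,"tz":-0.016,"ax":0,"ay":0,"az":0,"jaw":255},
  ],
)

```text
time_s: 12.0
eef_pos: [389.0, 247.3, 67.3]
tool_rot: [-0.0, 0.769, 0.639, -0.0]
contact_force: [-2.1, -0.6, 0.9]
finger_gap: 21.2
grasp_force: 68.7
```

Call:
send_rows(
  increments=[
    {"tx":0,"ty":0,"tz":0,"ax":0,"ay":0,"az":0,"jaw":0},
    {"tx":0,"ty":0,"tz":0,"ax":0,"ay":0,"az":0,"jaw":0},
    {"tx":0,"ty":0,"tz":0,"ax":0,"ay":0,"az":0,"jaw":0},
    {"tx":0,"ty":0,"tz":0,"ax":0,"ay":0,"az":0,"jaw":0},
    {"tx":0,"ty":0,"tz":0.03,"ax":0,"ay":0,"az":0,"jaw":0},
    {"tx":0,"ty":0,"tz":0.07,"ax":0,"ay":0,"az":0,"jaw":0},
    {"tx":0,"ty":0,"tz":0.12,"ax":0,"ay":0,"az":0,"jaw":0},
    {"tx":0,"ty":0,"tz":0.16,"ax":0,"ay":0,"az":0,"jaw":0},
    {"tx":0,"ty":0,"tz":0.19,"ax":0,"ay":0,"az":0,"jaw":0},
    {"tx":0,"ty":0,"tz":0.19,"ax":0,"ay":0,"az":0,"jaw":0},
  ],
)

```text
time_s: 13.0
eef_pos: [391.8, 248.8, 262.9]
tool_rot: [0.001, 0.769, 0.639, 0.005]
contact_force: [0.7, 1.6, 0.6]
finger_gap: 85.1
grasp_force: 0.0
```

Run:
```python
from h import *
o=r.get_obs(); print(o["eef_pos"].round(1),o["tool_rot"].round(4),o["joints"].round(2),o["finger_gap"])
t=r.grab_frame("top");s=r.grab_frame("side")
cv2.imwrite("pics/t6f.png",t[...,::-1]);cv2.imwrite("pics/s6f.png",s[...,::-1])
f=lambda a,w,h:cv2.resize(a[...,::-1],(w,h),interpolation=cv2.INTER_CUBIC)
cv2.imwrite("pics/c6.png",np.hstack([f(s[125:350,220:440],400,409),f(t[165:265,365:461],393,409)]))
```

```text
[391.8 248.8 262.9] [0.001  0.7694 0.6388 0.0053] [ 0.51 -0.16  2.03 -0.    1.26  0.7 ] 85.07425841838842
```

View pics/c6.png

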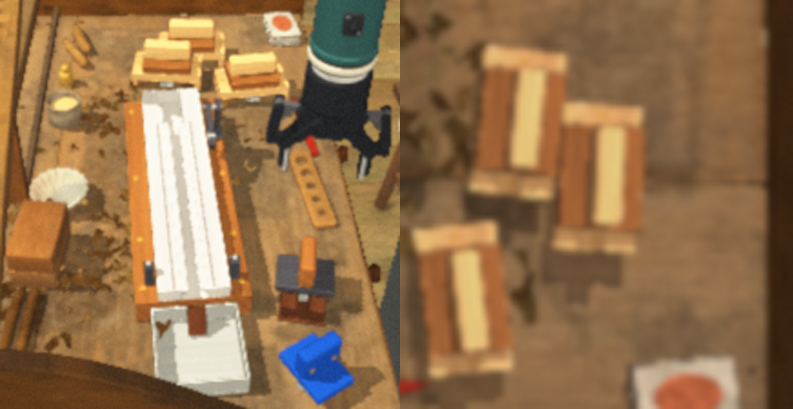

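The scraper sits in its rest, the slot is clear, and the scrap is in the tray. The upper-left mould now stands at about (391,194), so it was knocked. I'll measure the ribs by hue.

```bash
cat > ribs.py <<'E'
from h import *
def ribs(im,roi=(365,165,440,265)):
    for c in blobs(im,roi,(19,75,185),(30,160,255),50): print("rib",*rect("top",c,83))
def plates(im,roi=(365,165,440,265)):
    for c in blobs(im,roi,(8,50,165),(18,135,255),20): print("plate",*rect("top",c,36))
if __name__=="__main__":
    t=np.ascontiguousarray(cv2.imread("pics/t6f.png")[...,::-1]); ribs(t); plates(t)
    h=cv2.cvtColor(t,cv2.COLOR_RGB2HSV)
    for p in((396,190),(395,178),(389,211),(416,205),(381,240)): print(p,h[p[1],p[0]])
E
python3 ribs.py
```

```text
rib [ 423.4 -233.7] [81.2 18.1] 7.42
rib [ 532.1 -353. ] [79.7 17.1] 177.69
rib [ 580.8 -281.7] [81.3 18.2] 173.03
plate [ 351. -418.] [64.6 39.8] 96.78
plate [ 368.2 -264.4] [29.8 17. ] 90.82
plate [ 477.1 -207.6] [35.9 20.1] 100.67
plate [ 591.2 -335.5] [22.9 16.4] 90.84
plate [ 640.9 -265.7] [29.2 17.5] 90.25
(396, 190) [ 21 117 228]
(395, 178) [ 16 141 224]
(389, 211) [ 16 138 174]
(416, 205) [ 21 117 228]
(381, 240) [ 20 120 229]
```

Call:
send_rows(
  increments=[
    {"tx":0.02,"ty":-0.045,"tz":0,"ax":0,"ay":0,"az":-0.13,"jaw":60},
    {"tx":0.032,"ty":-0.09,"tz":0,"ax":0,"ay":0,"az":-0.27,"jaw":60},
    {"tx":0.032,"ty":-0.14,"tz":0,"ax":0,"ay":0,"az":-0.41,"jaw":60},
    {"tx":0.032,"ty":-0.19,"tz":0,"ax":0,"ay":0,"az":-0.55,"jaw":60},
    {"tx":0.032,"ty":-0.24,"tz":0,"ax":0,"ay":0,"az":-0.69,"jaw":60},
    {"tx":0.032,"ty":-0.29,"tz":0,"ax":0,"ay":0,"az":-0.83,"jaw":60},
    {"tx":0.032,"ty":-0.34,"tz":0,"ax":0,"ay":0,"az":-0.97,"jaw":60},
    {"tx":0.032,"ty":-0.39,"tz":0,"ax":0,"ay":0,"az":-1.11,"jaw":60},
    {"tx":0.032,"ty":-0.44,"tz":0,"ax":0,"ay":0,"az":-1.258,"jaw":60},
    {"tx":0.032,"ty":-0.482,"tz":0,"ax":0,"ay":0,"az":-1.258,"jaw":60},
  ],
)

```text
time_s: 14.1
eef_pos: [419.3, -236.7, 254.5]
tool_rot: [-0.001, 0.998, 0.062, -0.001]
contact_force: [0.6, -0.6, -0.2]
finger_gap: 65.2
grasp_force: 0.0
```

Call:
send_rows(
  increments=[
    {"tx":0,"ty":0,"tz":-0.04,"ax":0,"ay":0,"az":0,"jaw":60},
    {"tx":0,"ty":0,"tz":-0.08,"ax":0,"ay":0,"az":0,"jaw":60},
    {"tx":0,"ty":0,"tz":-0.1,"ax":0,"ay":0,"az":0,"jaw":60},
    {"tx":0,"ty":0,"tz":-0.1,"ax":0,"ay":0,"az":0,"jaw":60},
    {"tx":0,"ty":0,"tz":-0.1,"ax":0,"ay":0,"az":0,"jaw":60},
  ],
)

```text
time_s: 14.6
eef_pos: [419.9, -234.2, 155.6]
tool_rot: [-0.001, 0.998, 0.064, -0.001]
contact_force: [0.4, -0.5, 0.1]
finger_gap: 65.2
grasp_force: 0.0
```

Call:
send_rows(
  increments=[
    {"tx":0.0035,"ty":0.0005,"tz":-0.03,"ax":0,"ay":0,"az":0,"jaw":60},
    {"tx":0.0035,"ty":0.0005,"tz":-0.06,"ax":0,"ay":0,"az":0,"jaw":60},
    {"tx":0.0035,"ty":0.0005,"tz":-0.0785,"ax":0,"ay":0,"az":0,"jaw":60},
    {"tx":0.0035,"ty":0.0005,"tz":-0.0785,"ax":0,"ay":0,"az":0,"jaw":60},
    {"tx":0.0035,"ty":0.0005,"tz":-0.0785,"ax":0,"ay":0,"az":0,"jaw":255},
    {"tx":0.0035,"ty":0.0005,"tz":-0.0785,"ax":0,"ay":0,"az":0,"jaw":255},
    {"tx":0.0035,"ty":0.0005,"tz":-0.0785,"ax":0,"ay":0,"az":0,"jaw":255},
    {"tx":0.0035,"ty":0.0005,"tz":-0.0785,"ax":0,"ay":0,"az":0,"jaw":255},
    {"tx":0.0035,"ty":0.0005,"tz":-0.0785,"ax":0,"ay":0,"az":0,"jaw":255},
  ],
)

```text
time_s: 15.5
eef_pos: [425.8, -234.9, 80.4]
tool_rot: [0.001, 0.998, 0.064, 0.001]
contact_force: [-0.4, 2.7, 6.0]
finger_gap: 23.0
grasp_force: 59.3
```

Call:
send_rows(
  increments=[
    {"tx":0,"ty":0,"tz":0.02,"ax":0,"ay":0,"az":0,"jaw":255},
    {"tx":0,"ty":0,"tz":0.05,"ax":0,"ay":0,"az":0,"jaw":255},
    {"tx":0,"ty":0,"tz":0.08,"ax":0,"ay":0,"az":0,"jaw":255},
    {"tx":0.01,"ty":0.008,"tz":0.1,"ax":0,"ay":0,"az":-0.01,"jaw":255},
    {"tx":0.04,"ty":0.032,"tz":0.105,"ax":0,"ay":0,"az":-0.03,"jaw":255},
    {"tx":0.07,"ty":0.056,"tz":0.105,"ax":0,"ay":0,"az":-0.066,"jaw":255},
    {"tx":0.1,"ty":0.08,"tz":0.105,"ax":0,"ay":0,"az":-0.066,"jaw":255},
    {"tx":0.13,"ty":0.104,"tz":0.105,"ax":0,"ay":0,"az":-0.066,"jaw":255},
    {"tx":0.152,"ty":0.1207,"tz":0.105,"ax":0,"ay":0,"az":-0.066,"jaw":255},
    {"tx":0.152,"ty":0.1207,"tz":0.105,"ax":0,"ay":0,"az":-0.066,"jaw":255},
  ],
)

```text
time_s: 16.5
eef_pos: [578.5, -111.1, 182.7]
tool_rot: [-0.001, 0.999, 0.032, 0.0]
contact_force: [-0.7, -0.2, -5.1]
finger_gap: 22.7
grasp_force: 60.4
```

Call:
send_rows(
  increments=[
    {"tx":0,"ty":0,"tz":0,"ax":0,"ay":0,"az":0,"jaw":255},
    {"tx":0,"ty":0,"tz":0,"ax":0,"ay":0,"az":0,"jaw":255},
    {"tx":0,"ty":0,"tz":0,"ax":0,"ay":0,"az":0,"jaw":255},
    {"tx":0,"ty":0,"tz":0,"ax":0,"ay":0,"az":0,"jaw":255},
  ],
)

```text
time_s: 16.9
eef_pos: [575.6, -114.2, 183.3]
tool_rot: [-0.0, 1.0, 0.03, -0.0]
contact_force: [-0.3, -0.2, -5.4]
finger_gap: 23.1
grasp_force: 60.4
```

Run:
```python
from h import *
o=r.get_obs(); print(o["eef_pos"].round(1),o["tool_rot"].round(4))
s=r.grab_frame("side"); t=r.grab_frame("top")
f=lambda a,w,h:cv2.resize(a[...,::-1],(w,h),interpolation=cv2.INTER_CUBIC)
cv2.imwrite("pics/c7.png",np.hstack([f(s[105:225,270:390],400,400),f(t[165:265,300:400],400,400)]))
```

```text
[ 575.6 -114.2  183.3] [-0.000e+00  9.995e-01  3.030e-02 -2.000e-04]
```

View pics/c7.png

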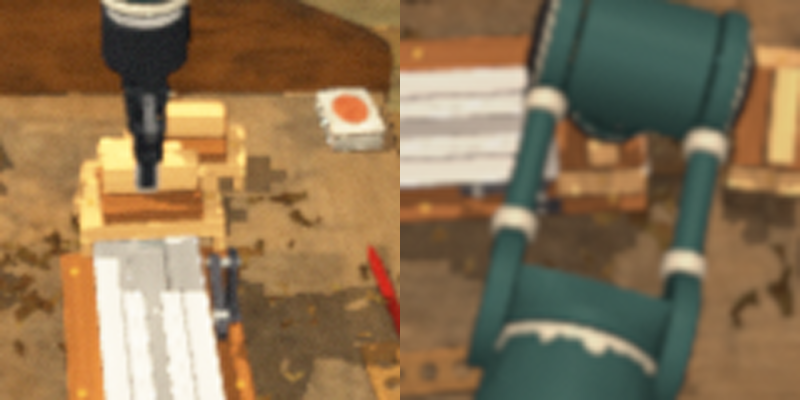

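The mould is held level over the window at crop (149,170), with its rib centred on the fingers within about 2 mm. Lowering it.

Call:
send_rows(
  increments=[
    {"tx":0.002,"ty":0,"tz":-0.015,"ax":0,"ay":0,"az":0,"jaw":255},
    {"tx":0.002,"ty":0,"tz":-0.03,"ax":0,"ay":0,"az":0,"jaw":255},
    {"tx":0.002,"ty":0,"tz":-0.038,"ax":0,"ay":0,"az":0,"jaw":255},
    {"tx":0.002,"ty":0,"tz":-0.044,"ax":0,"ay":0,"az":0,"jaw":255},
    {"tx":0.002,"ty":0,"tz":-0.05,"ax":0,"ay":0,"az":0,"jaw":255},
    {"tx":0.002,"ty":0,"tz":-0.054,"ax":0,"ay":0,"az":0,"jaw":255},
    {"tx":0.002,"ty":0,"tz":-0.054,"ax":0,"ay":0,"az":0,"jaw":255},
  ],
)

```text
time_s: 17.7
eef_pos: [578.8, -113.7, 129.9]
tool_rot: [0.0, 1.0, 0.031, 0.0]
contact_force: [0.6, -0.4, -4.8]
finger_gap: 22.8
grasp_force: 60.4
```

Call:
send_rows(
  increments=[
    {"tx":-0.001,"ty":0.01,"tz":0,"ax":0,"ay":0,"az":0,"jaw":255},
    {"tx":-0.002,"ty":0.022,"tz":0,"ax":0,"ay":0,"az":0,"jaw":255},
    {"tx":-0.0028,"ty":0.035,"tz":0,"ax":0,"ay":0,"az":0,"jaw":255},
    {"tx":-0.0036,"ty":0.048,"tz":0,"ax":0,"ay":0,"az":0,"jaw":255},
    {"tx":-0.0044,"ty":0.061,"tz":0,"ax":0,"ay":0,"az":0,"jaw":255},
    {"tx":-0.005,"ty":0.074,"tz":0,"ax":0,"ay":0,"az":0,"jaw":255},
  ],
)

```text
time_s: 18.3
eef_pos: [573.3, -38.1, 129.6]
tool_rot: [-0.0, 1.0, 0.031, 0.0]
contact_force: [0.2, -1.0, -4.5]
finger_gap: 22.9
grasp_force: 60.5
```

Call:
send_rows(
  increments=[
    {"tx":-0.001,"ty":0.018,"tz":0,"ax":0,"ay":0,"az":0,"jaw":255},
    {"tx":-0.0025,"ty":0.04,"tz":0,"ax":0,"ay":0,"az":0,"jaw":255},
    {"tx":-0.004,"ty":0.064,"tz":0,"ax":0,"ay":0,"az":0,"jaw":255},
    {"tx":-0.0055,"ty":0.088,"tz":0,"ax":0,"ay":0,"az":0,"jaw":255},
    {"tx":-0.007,"ty":0.112,"tz":0,"ax":0,"ay":0,"az":0,"jaw":255},
    {"tx":-0.0085,"ty":0.136,"tz":0,"ax":0,"ay":0,"az":0,"jaw":255},
    {"tx":-0.01,"ty":0.16,"tz":0,"ax":0,"ay":0,"az":0,"jaw":255},
    {"tx":-0.0115,"ty":0.184,"tz":0,"ax":0,"ay":0,"az":0,"jaw":255},
    {"tx":-0.013,"ty":0.208,"tz":0,"ax":0,"ay":0,"az":0,"jaw":255},
    {"tx":-0.0142,"ty":0.226,"tz":0,"ax":0,"ay":0,"az":0,"jaw":255},
  ],
)

```text
time_s: 19.3
eef_pos: [558.6, 188.8, 129.6]
tool_rot: [-0.0, 1.0, 0.031, 0.0]
contact_force: [0.3, -0.1, -3.9]
finger_gap: 22.8
grasp_force: 60.5
```

Call:
send_rows(
  increments=[
    {"tx":-0.0004,"ty":0.006,"tz":0,"ax":0,"ay":0,"az":0,"jaw":255},
    {"tx":-0.0008,"ty":0.013,"tz":0,"ax":0,"ay":0,"az":0,"jaw":255},
    {"tx":-0.0008,"ty":0.013,"tz":0,"ax":0,"ay":0,"az":0,"jaw":255},
  ],
)

```text
time_s: 19.6
eef_pos: [558.3, 200.1, 129.6]
tool_rot: [-0.0, 1.0, 0.031, 0.0]
contact_force: [0.7, 0.3, -4.2]
finger_gap: 23.0
grasp_force: 60.6
```

Call:
send_rows(
  increments=[
    {"tx":0,"ty":0,"tz":0,"ax":0,"ay":0,"az":0,"jaw":60},
    {"tx":0,"ty":0,"tz":0,"ax":0,"ay":0,"az":0,"jaw":60},
    {"tx":0,"ty":0,"tz":0,"ax":0,"ay":0,"az":0,"jaw":60},
    {"tx":0,"ty":0,"tz":0.03,"ax":0,"ay":0,"az":0,"jaw":60},
    {"tx":0,"ty":0,"tz":0.07,"ax":0,"ay":0,"az":0,"jaw":60},
    {"tx":0,"ty":0,"tz":0.09,"ax":0,"ay":0,"az":0,"jaw":60},
  ],
)

```text
time_s: 20.2
eef_pos: [560.2, 199.4, 223.5]
tool_rot: [-0.001, 1.0, 0.03, 0.003]
contact_force: [0.7, 0.1, 0.4]
finger_gap: 65.5
grasp_force: 0.0
```

Run:
```python
from ribs import *
o=r.get_obs(); print(o["eef_pos"].round(1),o["tool_rot"].round(4),o["joints"].round(2))
t=r.grab_frame("top"); cv2.imwrite("pics/t8f.png",t[...,::-1]); cv2.imwrite("pics/s8f.png",r.grab_frame("side")[...,::-1])
ribs(t)
```

```text
[560.2 199.4 223.5] [-7.000e-04  9.995e-01  3.050e-02  2.600e-03] [ 0.3   0.13  1.82 -0.    1.19  1.81]
rib [ 532.1 -353.2] [79.7 17.8] 177.86
rib [ 581.  -281.8] [82.  18.4] 173.44
```

Call:
send_rows(
  increments=[
    {"tx":0.002,"ty":-0.05,"tz":0,"ax":0,"ay":0,"az":-0.02,"jaw":60},
    {"tx":0.004,"ty":-0.1,"tz":0,"ax":0,"ay":0,"az":-0.04,"jaw":60},
    {"tx":0.006,"ty":-0.15,"tz":0,"ax":0,"ay":0,"az":-0.06,"jaw":60},
    {"tx":0.008,"ty":-0.2,"tz":0,"ax":0,"ay":0,"az":-0.08,"jaw":60},
    {"tx":0.01,"ty":-0.25,"tz":0,"ax":0,"ay":0,"az":-0.1,"jaw":60},
    {"tx":0.012,"ty":-0.3,"tz":0,"ax":0,"ay":0,"az":-0.12,"jaw":60},
    {"tx":0.015,"ty":-0.35,"tz":0,"ax":0,"ay":0,"az":-0.14,"jaw":60},
    {"tx":0.018,"ty":-0.4,"tz":0,"ax":0,"ay":0,"az":-0.16,"jaw":60},
    {"tx":0.02,"ty":-0.45,"tz":0,"ax":0,"ay":0,"az":-0.176,"jaw":60},
    {"tx":0.022,"ty":-0.481,"tz":0,"ax":0,"ay":0,"az":-0.176,"jaw":60},
  ],
)

```text
time_s: 21.3
eef_pos: [579.2, -285.3, 217.9]
tool_rot: [0.0, 0.998, -0.059, -0.001]
contact_force: [0.7, 0.1, -0.5]
finger_gap: 65.1
grasp_force: 0.0
```

Call:
send_rows(
  increments=[
    {"tx":0,"ty":0,"tz":-0.04,"ax":0,"ay":0,"az":0,"jaw":60},
    {"tx":0,"ty":0,"tz":-0.07,"ax":0,"ay":0,"az":0,"jaw":60},
    {"tx":0,"ty":0,"tz":-0.07,"ax":0,"ay":0,"az":0,"jaw":60},
    {"tx":0,"ty":0,"tz":-0.07,"ax":0,"ay":0,"az":0,"jaw":60},
    {"tx":0,"ty":0,"tz":-0.07,"ax":0,"ay":0,"az":0,"jaw":60},
  ],
)

```text
time_s: 21.8
eef_pos: [581.4, -282.0, 151.1]
tool_rot: [0.001, 0.998, -0.057, 0.001]
contact_force: [0.5, 0.4, 0.1]
finger_gap: 65.2
grasp_force: 0.0
```

Call:
send_rows(
  increments=[
    {"tx":0,"ty":0,"tz":-0.03,"ax":0,"ay":0,"az":0,"jaw":60},
    {"tx":0,"ty":0,"tz":-0.06,"ax":0,"ay":0,"az":0,"jaw":60},
    {"tx":0,"ty":0,"tz":-0.073,"ax":0,"ay":0,"az":0,"jaw":60},
    {"tx":0,"ty":0,"tz":-0.073,"ax":0,"ay":0,"az":0,"jaw":60},
    {"tx":0,"ty":0,"tz":-0.073,"ax":0,"ay":0,"az":0,"jaw":255},
    {"tx":0,"ty":0,"tz":-0.073,"ax":0,"ay":0,"az":0,"jaw":255},
    {"tx":0,"ty":0,"tz":-0.073,"ax":0,"ay":0,"az":0,"jaw":255},
    {"tx":0,"ty":0,"tz":-0.073,"ax":0,"ay":0,"az":0,"jaw":255},
    {"tx":0,"ty":0,"tz":-0.073,"ax":0,"ay":0,"az":0,"jaw":255},
  ],
)

```text
time_s: 22.7
eef_pos: [581.7, -282.4, 78.7]
tool_rot: [0.001, 0.998, -0.057, 0.002]
contact_force: [-1.4, -0.6, 6.1]
finger_gap: 23.0
grasp_force: 59.8
```

Call:
send_rows(
  increments=[
    {"tx":0,"ty":0,"tz":0.02,"ax":0,"ay":0,"az":0,"jaw":255},
    {"tx":0,"ty":0,"tz":0.05,"ax":0,"ay":0,"az":0,"jaw":255},
    {"tx":0,"ty":0,"tz":0.08,"ax":0,"ay":0,"az":0,"jaw":255},
    {"tx":0,"ty":0.02,"tz":0.1,"ax":0,"ay":0,"az":0.03,"jaw":255},
    {"tx":-0.001,"ty":0.05,"tz":0.1,"ax":0,"ay":0,"az":0.07,"jaw":255},
    {"tx":-0.003,"ty":0.085,"tz":0.1,"ax":0,"ay":0,"az":0.12,"jaw":255},
    {"tx":-0.004,"ty":0.12,"tz":0.1,"ax":0,"ay":0,"az":0.176,"jaw":255},
    {"tx":-0.0055,"ty":0.15,"tz":0.1,"ax":0,"ay":0,"az":0.176,"jaw":255},
    {"tx":-0.0055,"ty":0.168,"tz":0.1,"ax":0,"ay":0,"az":0.176,"jaw":255},
    {"tx":-0.0055,"ty":0.168,"tz":0.1,"ax":0,"ay":0,"az":0.176,"jaw":255},
  ],
)

```text
time_s: 23.7
eef_pos: [573.8, -111.1, 175.3]
tool_rot: [-0.001, 0.999, 0.032, -0.001]
contact_force: [-0.3, -0.2, -5.9]
finger_gap: 23.2
grasp_force: 60.2
```

Call:
send_rows(
  increments=[
    {"tx":0,"ty":0,"tz":0,"ax":0,"ay":0,"az":0,"jaw":255},
    {"tx":0,"ty":0,"tz":0,"ax":0,"ay":0,"az":0,"jaw":255},
    {"tx":0,"ty":0,"tz":0,"ax":0,"ay":0,"az":0,"jaw":255},
    {"tx":0,"ty":0,"tz":0,"ax":0,"ay":0,"az":0,"jaw":255},
  ],
)

```text
time_s: 24.1
eef_pos: [574.9, -114.5, 176.4]
tool_rot: [0.0, 1.0, 0.03, -0.0]
contact_force: [-0.1, -0.3, -5.1]
finger_gap: 22.9
grasp_force: 60.2
```

Run:
```python
from ribs import *
o=r.get_obs(); print(o["eef_pos"].round(1),o["tool_rot"].round(4))
s=r.grab_frame("side"); cv2.imwrite("pics/c9.png",cv2.resize(s[105:285,250:410][...,::-1],None,fx=3.3,fy=3.3,interpolation=cv2.INTER_CUBIC))
```

```text
[ 574.9 -114.5  176.4] [ 1.000e-04  9.995e-01  3.020e-02 -1.000e-04]
```

View pics/c9.png

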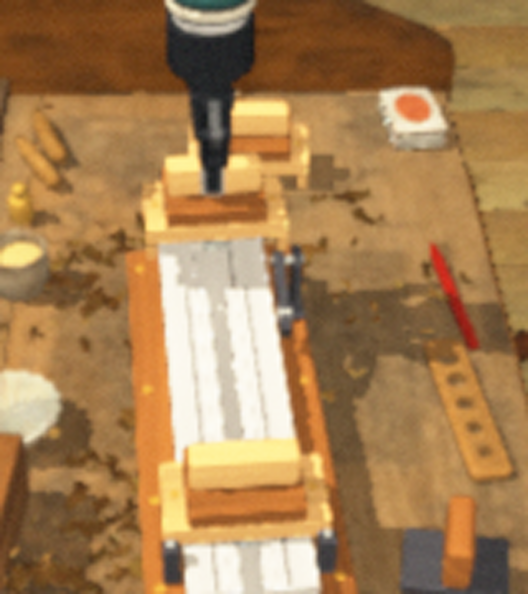

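Mould 1 is seated at the lugs and the catch is down. Mould 2 is held level over the window.

Call:
send_rows(
  increments=[
    {"tx":0.001,"ty":0,"tz":-0.015,"ax":0,"ay":0,"az":0,"jaw":255},
    {"tx":0.001,"ty":0,"tz":-0.025,"ax":0,"ay":0,"az":0,"jaw":255},
    {"tx":0.001,"ty":0,"tz":-0.033,"ax":0,"ay":0,"az":0,"jaw":255},
    {"tx":0.001,"ty":0,"tz":-0.04,"ax":0,"ay":0,"az":0,"jaw":255},
    {"tx":0.001,"ty":0,"tz":-0.0485,"ax":0,"ay":0,"az":0,"jaw":255},
    {"tx":0.001,"ty":0,"tz":-0.0485,"ax":0,"ay":0,"az":0,"jaw":255},
    {"tx":0.001,"ty":0,"tz":-0.0485,"ax":0,"ay":0,"az":0,"jaw":255},
  ],
)

```text
time_s: 24.85
eef_pos: [576.0, -113.6, 127.7]
tool_rot: [0.0, 1.0, 0.031, 0.0]
contact_force: [0.1, 0.4, -6.1]
finger_gap: 23.3
grasp_force: 60.6
```

Call:
send_rows(
  increments=[
    {"tx":-0.001,"ty":0.01,"tz":0,"ax":0,"ay":0,"az":0,"jaw":255},
    {"tx":-0.0015,"ty":0.022,"tz":0,"ax":0,"ay":0,"az":0,"jaw":255},
    {"tx":-0.0022,"ty":0.035,"tz":0,"ax":0,"ay":0,"az":0,"jaw":255},
    {"tx":-0.003,"ty":0.048,"tz":0,"ax":0,"ay":0,"az":0,"jaw":255},
    {"tx":-0.0038,"ty":0.061,"tz":0,"ax":0,"ay":0,"az":0,"jaw":255},
    {"tx":-0.0046,"ty":0.074,"tz":0,"ax":0,"ay":0,"az":0,"jaw":255},
  ],
)

```text
time_s: 25.45
eef_pos: [571.1, -38.1, 127.9]
tool_rot: [-0.0, 1.0, 0.031, -0.0]
contact_force: [-0.4, 0.4, -4.2]
finger_gap: 23.0
grasp_force: 60.6
```

Call:
send_rows(
  increments=[
    {"tx":-0.001,"ty":0.018,"tz":0,"ax":0,"ay":0,"az":0,"jaw":255},
    {"tx":-0.0022,"ty":0.036,"tz":0,"ax":0,"ay":0,"az":0,"jaw":255},
    {"tx":-0.0035,"ty":0.056,"tz":0,"ax":0,"ay":0,"az":0,"jaw":255},
    {"tx":-0.0047,"ty":0.076,"tz":0,"ax":0,"ay":0,"az":0,"jaw":255},
    {"tx":-0.006,"ty":0.096,"tz":0,"ax":0,"ay":0,"az":0,"jaw":255},
    {"tx":-0.0072,"ty":0.116,"tz":0,"ax":0,"ay":0,"az":0,"jaw":255},
    {"tx":-0.0085,"ty":0.136,"tz":0,"ax":0,"ay":0,"az":0,"jaw":255},
    {"tx":-0.0095,"ty":0.152,"tz":0,"ax":0,"ay":0,"az":0,"jaw":255},
    {"tx":-0.0103,"ty":0.166,"tz":0,"ax":0,"ay":0,"az":0,"jaw":255},
    {"tx":-0.0103,"ty":0.166,"tz":0,"ax":0,"ay":0,"az":0,"jaw":255},
  ],
)

```text
time_s: 26.45
eef_pos: [560.9, 128.2, 128.1]
tool_rot: [-0.0, 0.999, 0.032, 0.0]
contact_force: [0.1, -0.3, -5.0]
finger_gap: 23.0
grasp_force: 61.0
```

Call:
send_rows(
  increments=[
    {"tx":0,"ty":0,"tz":0,"ax":0,"ay":0,"az":0,"jaw":120},
    {"tx":0,"ty":0,"tz":0,"ax":0,"ay":0,"az":0,"jaw":120},
    {"tx":0,"ty":0,"tz":0,"ax":0,"ay":0,"az":0,"jaw":120},
    {"tx":0,"ty":0,"tz":0.03,"ax":0,"ay":0,"az":0,"jaw":120},
    {"tx":0,"ty":0,"tz":0.07,"ax":0,"ay":0,"az":0,"jaw":60},
    {"tx":0,"ty":0,"tz":0.09,"ax":0,"ay":0,"az":0,"jaw":60},
  ],
)

```text
time_s: 27.05
eef_pos: [563.0, 126.0, 222.1]
tool_rot: [-0.0, 1.0, 0.03, 0.003]
contact_force: [0.2, 0.6, 0.5]
finger_gap: 65.3
grasp_force: 0.0
```

Run:
```python
from ribs import *
o=r.get_obs(); print(o["eef_pos"].round(1),o["tool_rot"].round(4))
t=r.grab_frame("top"); cv2.imwrite("pics/t10f.png",t[...,::-1]); ribs(t)
```

```text
[563.  126.  222.1] [-4.000e-04  9.995e-01  3.030e-02  2.800e-03]
rib [ 532.1 -353.1] [79.8 17.4] 177.59
```

Call:
send_rows(
  increments=[
    {"tx":-0.003,"ty":-0.05,"tz":0,"ax":0,"ay":0,"az":-0.01,"jaw":60},
    {"tx":-0.006,"ty":-0.1,"tz":0,"ax":0,"ay":0,"az":-0.02,"jaw":60},
    {"tx":-0.009,"ty":-0.15,"tz":0,"ax":0,"ay":0,"az":-0.03,"jaw":60},
    {"tx":-0.012,"ty":-0.2,"tz":0,"ax":0,"ay":0,"az":-0.04,"jaw":60},
    {"tx":-0.015,"ty":-0.25,"tz":0,"ax":0,"ay":0,"az":-0.05,"jaw":60},
    {"tx":-0.018,"ty":-0.3,"tz":0,"ax":0,"ay":0,"az":-0.06,"jaw":60},
    {"tx":-0.021,"ty":-0.35,"tz":0,"ax":0,"ay":0,"az":-0.08,"jaw":60},
    {"tx":-0.024,"ty":-0.4,"tz":0,"ax":0,"ay":0,"az":-0.09,"jaw":60},
    {"tx":-0.027,"ty":-0.45,"tz":0,"ax":0,"ay":0,"az":-0.103,"jaw":60},
    {"tx":-0.029,"ty":-0.4796,"tz":0,"ax":0,"ay":0,"az":-0.103,"jaw":60},
  ],
)

```text
time_s: 28.1
eef_pos: [530.9, -357.5, 217.9]
tool_rot: [0.001, 1.0, -0.022, 0.0]
contact_force: [0.3, 1.5, -0.0]
finger_gap: 65.5
grasp_force: 0.0
```

Call:
send_rows(
  increments=[
    {"tx":0,"ty":0,"tz":-0.04,"ax":0,"ay":0,"az":0,"jaw":60},
    {"tx":0,"ty":0,"tz":-0.07,"ax":0,"ay":0,"az":0,"jaw":60},
    {"tx":0,"ty":0,"tz":-0.07,"ax":0,"ay":0,"az":0,"jaw":60},
    {"tx":0,"ty":0,"tz":-0.07,"ax":0,"ay":0,"az":0,"jaw":60},
    {"tx":0,"ty":0,"tz":-0.07,"ax":0,"ay":0,"az":0,"jaw":60},
  ],
)

```text
time_s: 28.6
eef_pos: [533.1, -354.0, 150.1]
tool_rot: [0.001, 1.0, -0.021, 0.001]
contact_force: [-0.5, -0.2, 1.0]
finger_gap: 65.0
grasp_force: 0.0
```

Call:
send_rows(
  increments=[
    {"tx":-0.001,"ty":0.001,"tz":-0.03,"ax":0,"ay":0,"az":0,"jaw":60},
    {"tx":-0.001,"ty":0.001,"tz":-0.06,"ax":0,"ay":0,"az":0,"jaw":60},
    {"tx":-0.001,"ty":0.001,"tz":-0.073,"ax":0,"ay":0,"az":0,"jaw":60},
    {"tx":-0.001,"ty":0.001,"tz":-0.073,"ax":0,"ay":0,"az":0,"jaw":60},
    {"tx":-0.001,"ty":0.001,"tz":-0.073,"ax":0,"ay":0,"az":0,"jaw":255},
    {"tx":-0.001,"ty":0.001,"tz":-0.073,"ax":0,"ay":0,"az":0,"jaw":255},
    {"tx":-0.001,"ty":0.001,"tz":-0.073,"ax":0,"ay":0,"az":0,"jaw":255},
    {"tx":-0.001,"ty":0.001,"tz":-0.073,"ax":0,"ay":0,"az":0,"jaw":255},
    {"tx":-0.001,"ty":0.001,"tz":-0.073,"ax":0,"ay":0,"az":0,"jaw":255},
  ],
)

```text
time_s: 29.5
eef_pos: [532.3, -353.3, 77.1]
tool_rot: [0.001, 1.0, -0.021, 0.002]
contact_force: [-0.7, -0.6, 6.4]
finger_gap: 23.3
grasp_force: 59.9
```

Call:
send_rows(
  increments=[
    {"tx":0,"ty":0,"tz":0.02,"ax":0,"ay":0,"az":0,"jaw":255},
    {"tx":0,"ty":0,"tz":0.05,"ax":0,"ay":0,"az":0,"jaw":255},
    {"tx":0,"ty":0,"tz":0.08,"ax":0,"ay":0,"az":0,"jaw":255},
    {"tx":0.005,"ty":0.03,"tz":0.1,"ax":0,"ay":0,"az":0.02,"jaw":255},
    {"tx":0.013,"ty":0.07,"tz":0.1,"ax":0,"ay":0,"az":0.04,"jaw":255},
    {"tx":0.02,"ty":0.11,"tz":0.1,"ax":0,"ay":0,"az":0.06,"jaw":255},
    {"tx":0.028,"ty":0.155,"tz":0.1,"ax":0,"ay":0,"az":0.08,"jaw":255},
    {"tx":0.036,"ty":0.2,"tz":0.1,"ax":0,"ay":0,"az":0.104,"jaw":255},
    {"tx":0.041,"ty":0.225,"tz":0.1,"ax":0,"ay":0,"az":0.104,"jaw":255},
    {"tx":0.043,"ty":0.239,"tz":0.1,"ax":0,"ay":0,"az":0.104,"jaw":255},
  ],
)

```text
time_s: 30.5
eef_pos: [573.0, -110.4, 173.5]
tool_rot: [-0.001, 0.999, 0.033, -0.001]
contact_force: [0.2, -0.5, -5.0]
finger_gap: 23.2
grasp_force: 60.6
```

Call:
send_rows(
  increments=[
    {"tx":0,"ty":0,"tz":0,"ax":0,"ay":0,"az":0,"jaw":255},
    {"tx":0,"ty":0,"tz":0,"ax":0,"ay":0,"az":0,"jaw":255},
    {"tx":0,"ty":0,"tz":0,"ax":0,"ay":0,"az":0,"jaw":255},
    {"tx":0,"ty":0,"tz":0,"ax":0,"ay":0,"az":0,"jaw":255},
    {"tx":0,"ty":0,"tz":0,"ax":0,"ay":0,"az":0,"jaw":255},
  ],
)

```text
time_s: 31.0
eef_pos: [573.9, -114.3, 174.9]
tool_rot: [0.0, 1.0, 0.031, -0.0]
contact_force: [-0.7, -0.1, -5.1]
finger_gap: 23.0
grasp_force: 60.6
```

Run:
```python
from ribs import *
o=r.get_obs(); print(o["eef_pos"].round(1),o["tool_rot"].round(4))
s=np.ascontiguousarray(r.grab_frame("side")); cv2.imwrite("pics/s11f.png",s[...,::-1])
# rib ends in the side view vs expectation
p=o["eef_pos"]; z=p[2]-77.1+83
for d in(-43,43): print(proj("side",[[p[0]+d,p[1]+12,z-15]]).round(1))
for c in blobs(s,(285,140,345,175),(17,90,200),(26,160,255),20): print(c.min(0).round(1),c.max(0).round(1))
```

```text
[ 573.9 -114.3  174.9] [ 1.000e-04  9.995e-01  3.060e-02 -0.000e+00]
[[328.2 158.7]]
[[299.5 159. ]]
[292.4 159.4] [336.6 174.4]
[318.1 151.1] [336.4 163.9]
[299.4 151.1] [310.9 163.4]
```

Call:
send_rows(
  increments=[
    {"tx":0.0015,"ty":0,"tz":-0.015,"ax":0,"ay":0,"az":0,"jaw":255},
    {"tx":0.0015,"ty":0,"tz":-0.025,"ax":0,"ay":0,"az":0,"jaw":255},
    {"tx":0.0015,"ty":0,"tz":-0.033,"ax":0,"ay":0,"az":0,"jaw":255},
    {"tx":0.0015,"ty":0,"tz":-0.04,"ax":0,"ay":0,"az":0,"jaw":255},
    {"tx":0.0015,"ty":0,"tz":-0.0485,"ax":0,"ay":0,"az":0,"jaw":255},
    {"tx":0.0015,"ty":0,"tz":-0.0485,"ax":0,"ay":0,"az":0,"jaw":255},
    {"tx":0.0015,"ty":0,"tz":-0.0485,"ax":0,"ay":0,"az":0,"jaw":255},
  ],
)

```text
time_s: 31.75
eef_pos: [575.6, -113.2, 126.2]
tool_rot: [0.0, 1.0, 0.031, 0.0]
contact_force: [0.3, 0.9, -5.0]
finger_gap: 22.9
grasp_force: 61.1
```

Call:
send_rows(
  increments=[
    {"tx":-0.001,"ty":0.01,"tz":0,"ax":0,"ay":0,"az":0,"jaw":255},
    {"tx":-0.0015,"ty":0.022,"tz":0,"ax":0,"ay":0,"az":0,"jaw":255},
    {"tx":-0.0022,"ty":0.035,"tz":0,"ax":0,"ay":0,"az":0,"jaw":255},
    {"tx":-0.003,"ty":0.048,"tz":0,"ax":0,"ay":0,"az":0,"jaw":255},
    {"tx":-0.0038,"ty":0.061,"tz":0,"ax":0,"ay":0,"az":0,"jaw":255},
    {"tx":-0.0046,"ty":0.074,"tz":0,"ax":0,"ay":0,"az":0,"jaw":255},
  ],
)

```text
time_s: 32.35
eef_pos: [570.7, -37.7, 126.5]
tool_rot: [-0.0, 0.999, 0.032, -0.0]
contact_force: [-1.0, -0.0, -5.9]
finger_gap: 22.8
grasp_force: 61.1
```

Call:
send_rows(
  increments=[
    {"tx":-0.001,"ty":0.016,"tz":0,"ax":0,"ay":0,"az":0,"jaw":255},
    {"tx":-0.002,"ty":0.032,"tz":0,"ax":0,"ay":0,"az":0,"jaw":255},
    {"tx":-0.003,"ty":0.048,"tz":0,"ax":0,"ay":0,"az":0,"jaw":255},
    {"tx":-0.004,"ty":0.064,"tz":0,"ax":0,"ay":0,"az":0,"jaw":255},
    {"tx":-0.005,"ty":0.08,"tz":0,"ax":0,"ay":0,"az":0,"jaw":255},
    {"tx":-0.0056,"ty":0.09,"tz":0,"ax":0,"ay":0,"az":0,"jaw":255},
    {"tx":-0.0062,"ty":0.1,"tz":0,"ax":0,"ay":0,"az":0,"jaw":255},
    {"tx":-0.0062,"ty":0.1,"tz":0,"ax":0,"ay":0,"az":0,"jaw":255},
    {"tx":-0.0062,"ty":0.1,"tz":0,"ax":0,"ay":0,"az":0,"jaw":255},
  ],
)

```text
time_s: 33.25
eef_pos: [564.7, 61.0, 126.5]
tool_rot: [-0.0, 1.0, 0.031, 0.0]
contact_force: [0.6, 0.3, -5.1]
finger_gap: 23.2
grasp_force: 61.1
```

Call:
send_rows(
  increments=[
    {"tx":0,"ty":0,"tz":0,"ax":0,"ay":0,"az":0,"jaw":120},
    {"tx":0,"ty":0,"tz":0,"ax":0,"ay":0,"az":0,"jaw":120},
    {"tx":0,"ty":0,"tz":0,"ax":0,"ay":0,"az":0,"jaw":120},
    {"tx":0,"ty":0,"tz":0.03,"ax":0,"ay":0,"az":0,"jaw":120},
    {"tx":0,"ty":0,"tz":0.07,"ax":0,"ay":0,"az":0,"jaw":120},
    {"tx":0,"ty":0,"tz":0.12,"ax":0,"ay":0,"az":0,"jaw":60},
    {"tx":-0.04,"ty":-0.02,"tz":0.15,"ax":0,"ay":0,"az":0,"jaw":60},
    {"tx":-0.08,"ty":-0.06,"tz":0.15,"ax":0,"ay":0,"az":0,"jaw":60},
    {"tx":-0.11,"ty":-0.1,"tz":0.15,"ax":0,"ay":0,"az":0,"jaw":60},
    {"tx":-0.13,"ty":-0.14,"tz":0.15,"ax":0,"ay":0,"az":0,"jaw":60},
  ],
)

```text
time_s: 34.25
eef_pos: [435.4, -76.3, 277.7]
tool_rot: [0.0, 0.999, 0.032, 0.001]
contact_force: [1.1, -0.0, 0.1]
finger_gap: 65.0
grasp_force: 0.0
```

Call:
send_rows(
  increments=[
    {"tx":0,"ty":-0.05,"tz":0,"ax":0,"ay":0,"az":0,"jaw":60},
    {"tx":0,"ty":-0.1,"tz":0,"ax":0,"ay":0,"az":0,"jaw":60},
    {"tx":0,"ty":-0.1,"tz":0,"ax":0,"ay":0,"az":0,"jaw":60},
    {"tx":0,"ty":-0.1,"tz":0,"ax":0,"ay":0,"az":0,"jaw":60},
    {"tx":0,"ty":-0.1,"tz":0,"ax":0,"ay":0,"az":0,"jaw":60},
  ],
)

```text
time_s: 34.75
eef_pos: [436.7, -175.0, 276.6]
tool_rot: [-0.0, 1.0, 0.031, 0.0]
contact_force: [0.2, 0.6, 0.7]
finger_gap: 65.3
grasp_force: 0.0
```

Run:
```python
from ribs import *
s=r.grab_frame("side"); t=r.grab_frame("top"); ribs(t,(230,165,440,225))
f=lambda a,w,h:cv2.resize(a[...,::-1],(w,h),interpolation=cv2.INTER_CUBIC)
cv2.imwrite("pics/c12.png",np.hstack([f(s[125:350,240:420],400,500),f(t[165:265,200:280],400,500)]))
```

```text
rib [559.4 215.9] [83.6 18.5] 1.47
rib [564.4 141.4] [82.8 18.7] 2.79
rib [570.9  65.1] [82.8 18.5] 1.06
```

View pics/c12.png

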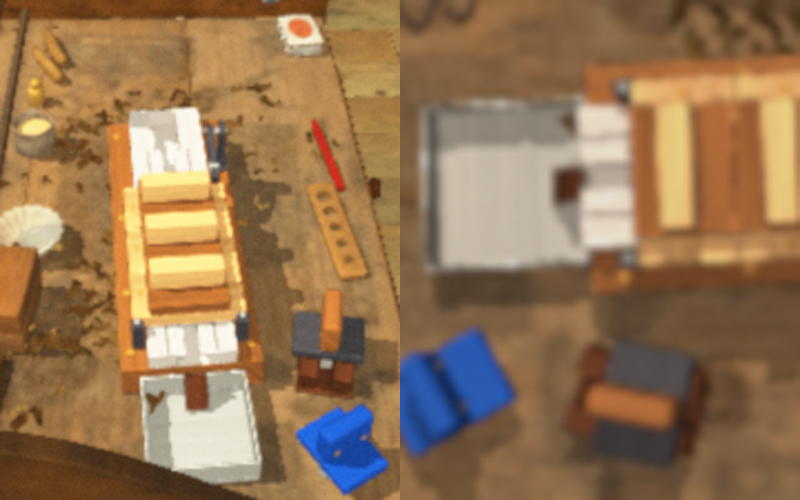

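All three moulds sit on the track between the lugs and the lowered catch. The scrap is in the tray at side crop (197,390), the scraper is in its rest, and the bystanders haven't moved. Handing in.

```bash
python3 -c "
from plant import r
print(r.sign_off())"
```

```text
the job is handed in; nothing more can be done
None
```

I handed the job in at about 35 s. The one offcut is in the tray, leaning against the wall nearest the track. The scraper is back in its rest, after a first try that caught the rest's edge at about 67 N. All three moulds are on the track behind the fallen catch. The dish, pot and tin were not touched.

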